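# Hang the wash basket in the tub and load two offcuts

## Task

Hang the wire basket inside the grey wash tub: hook its bent lip over the tub's long wall nearest the robot, near the middle of that wall, and press it down until the lip sits fully home on the rim. Then put exactly two of the three flat steel offcuts into the hanging basket, leaving the third where it lies. Do not knock over the oil can or disturb the tape measure and the paint marker.

Things in the scene. Friction and masses are not known exactly. Their poses are not given: they have to be found in the camera images.
- tub_rim (a point): middle of the top edge of the near long wall of an open grey metal tub fixed to the bench, at mid-thickness, 110 mm above the bench. x points across the tub to its far wall, y along this wall, z up. Tub outside 160 (x) x 200 (y) x 110 mm high, walls and floor 5 mm; its inside spans x = +2.5 to +152.5 mm, y = -95 to +95 mm of this point
- basket: hook-on wire basket, 0.3 kg, loose, standing on the bench; origin in the middle of its underside, z up, lip on its -x side. Basket 100 (x) x 130 (y) mm, its floor 3 mm thick, rims 45 mm high on three sides; on the fourth side, x = -50 to -47 mm, a steel back plate 130 mm wide and 64 mm high carries the lip, clip and grip
- basket_lip (a point): underside of the basket's bent lip, at (-52.5, 0, 60) mm of basket, same axes: when home it coincides with tub_rim, give or take 28 mm along y. The lip is 4 mm thick, 70 mm long in y, and reaches out to x = -12.5 mm of this point; the back plate's outer face is at x = +2.5 mm and must go down just inside the wall, the clip outside it
- basket_clip (a point): narrowest place of the smooth sprung clip (50 mm long in y) under the lip, 18 mm below it: about 2.5 mm is left to the back plate, so the 5 mm wall must force it open. Below, it flares to a mouth 14 mm wide, 36 mm below the lip. It takes hold with the lip 20 to 25 mm above home and its weight does not seat it: press straight down with 10 to 20 N until the lip meets the rim
- basket_grip (a point): centre of the red upright grip tab on the lip: 12 mm thick (x), 50 mm wide (y), z from -22 to +20 mm of this point; axes as basket. It lies 1.5 mm to -x and 26 mm above basket_lip. Its flat top, straight above the slot, is the place to press, leaning slightly to -x so that the back plate stays against the wall
- offcut_a_mid (a point): centre of a flat steel bar offcut, brown, 32 mm (its x) x 85 mm (its y) x 10 mm thick, 0.2 kg, lying flat on the bench
- offcut_b_mid (a point): a second offcut, the same
- offcut_c_mid (a point): a third offcut, the same; any two of the three may be chosen
- oil_can: green oil can with a long brass spout, 64 x 79 x 167 mm, standing loose; origin at the centre of its underside; a bystander
- tape_measure: yellow and black tape measure, 76 x 79 x 33 mm, lying loose; origin at the centre of its underside; a bystander
- paint_marker: red and white marker pen, 18 x 132 x 19 mm, long in its y, lying loose; origin at the centre of its underside; a bystander
Things that resemble listed ones, but are neither listed nor needed, are in the scene too. What is shaped like the part that bears offcut_b_mid but yellow is not meant.

How it is judged:
By the outcome, as a careful person would: the job done as asked, in the order asked, and still so for the second after the job is handed in, with the robot touching nothing.
It also fails if it takes over 72 s, if anything falls off the work surface, if the arm or the gripper's body presses on something with over 40 N, if the wrist force passes 120 N, or if a joint passes its speed limit or range.

## Robot

A 6-joint arm with a two-finger parallel gripper is mounted at the origin on a cart in front of the work surface, level with it; the furniture and walls round the work are solid. World frame = base frame: x ahead of the robot, y to its left, z up, the work surface at z = 0. Lengths are in m, angles in rad, forces in N, time in s.
With the tool pointing down it reaches from about 0.35 to 0.875 m from the base axis. Payload 4.2 kg.
Tool frame: the origin (TCP) lies on the centre line of the jaws, within the pads' length; the fingertips stand 22 mm ahead of it and the grasp point (between the pads) lies 3 mm ahead of it (env.tip_reach is the distance from the TCP to the fingertips, in m); z points along the fingers, y is the direction in which the jaws open and shut (so a half turn about z gives the same grasp; the last joint's range is limited). The gripper opens to 87 mm and grips with 3 to 60 N. Pads are 19 mm wide; open, the fingers measure 117 mm over their backs; the gripper's body (75 mm by 190 mm) begins 51 mm behind the grasp point.
Start: joints at [1.41, 0.385, 0.008, 0, -1.194, -0.259], TCP at [0.255, 0.571, 0.245] pointing down, gripper open.
Joint ranges: [-3.14, 3.14], [-1.21, 2.06], [-1.07, 1.41], [-3.16, 2.05], [-2.99, -0.16], [-3.1, 3.1]. Speed limits (rad/s): [2.79, 2.79, 3.14, 3.14, 3.14, 3.14].

## Interface

Orientations are given as a unit quaternion [x, y, z, w].
In Python, from plant import env, imaging gives the robot as it stands.
- The arm moves only by the shell command python3 -m handwheel 'ROWS'. ROWS is JSON, a list of rows, each an object with "xyz": the shift along the tool's x, y, z normalised to -1 to 1, where 1 is 0.1 m, a list of three; "rot": the turn, a rotation vector about the tool's x, y, z normalised to -1 to 1, where 1 is pi/2 rad, a list of three; "grip": the closure, from -1 (fully open) to 1 (shut), so that 0 is half open. In form: [{"xyz": [x, y, z], "rot": [wx, wy, wz], "grip": grip}, ...]. A call has exactly 8 rows; each row is the pose to reach, as a shift and turn from the pose commanded when the call began, along the tool's axes at that moment; what a row does not reach only later rows make up. A row lasts 1/8 s, in which the tool goes at most 62.5 mm and 10.7 degrees, less where a joint would pass 70% of its speed; a pose out of reach is approached as far as the arm can. A call with a number of a shift or a turn outside -1 to 1 is refused whole. A call with a gripper value outside its range is refused whole. The fingers move at their own pace and stop on an object; the grip force is fixed at half the most. Time passes only in rows, so rows that repeat a pose let the fingers close, or fill a call up. It gives the time, the measured TCP pose, the force and the opening at its end, in the units of the state.
- env.get_state(): the state, without advancing time (a new reading comes with each control period).
- imaging.read_camera(name): name is "scene" or "top"; returns a dict with "frame" (420x560x3 uint8, red, green, blue), "vertical_fov" (degrees; the focal length in pixels is half the picture's height over the tangent of half this angle, whatever the lens; pixels are square), "cx", "cy" (the principal point, pixels), "position" and "attitude" of the camera in the world. Camera axes: x right, y down, z forward; pixel columns grow to the right and rows downward; lengths in m; the calibration is good to about 2 mm. A picture is of the moment at which its call begins. There is no depth.
- env.finish_job(): hands the job in, once; it reports no verdict.
The state is a dict: "time": time; "q": joint angles; "joint_vel": joint speeds; "joint_efforts": joint torques, N m; "eef_pos": TCP position; "tool_rot": TCP orientation; "force": force on the tool from outside, world axes, zero at the start; "torque": the same for the moment, N m; "finger_gap": finger opening in m.
Only numpy, scipy, OpenCV 4.12 (cv2) and the standard library are available. Lean on these libraries where they do the work, as an engineer would, in place of code of your own. Each camera call takes 0.05 s, during which the arm holds its last target.

## Working session

There is one attempt and no reset: what is moved stays moved. The work goes in short steps, Python scripts to look and compute and a shell command to move; the robot and the scene stay as the last step left them, time stands still between calls to the robot, and variables do not carry over. Pictures are saved under pics/ and viewed, and the job is handed in when it is done.

```bash
ls; mkdir -p pics; python3 - <<'E'
from plant import env, imaging
import cv2
print(env.get_state())
for n in("scene","top"):
    c=imaging.read_camera(n)
    print({k:v for k,v in c.items() if k!="frame"})
    cv2.imwrite(f"pics/{n}0.png",c["frame"][:,:,::-1])
    import numpy as np; np.save(f"pics/{n}0.npy",c,allow_pickle=True)
E
```

```text
pics
{'time': 0.0, 'q': array([ 1.40960736e+00,  3.85588661e-01,  6.63026603e-03, -4.99305689e-04,
       -1.19397127e+00, -2.58575332e-01]), 'joint_vel': array([ 0.00068642, -0.00074027, -0.00081499,  0.00015347,  0.00179664,
       -0.0004754 ]), 'joint_efforts': array([-3.71618062e-04, -3.90667641e+01,  1.87396735e+01,  4.21976522e+00,
        1.08321989e-02, -1.97143290e-04]), 'eef_pos': array([0.25448689, 0.5702476 , 0.24344185]), 'tool_rot': array([ 9.78035697e-01, -2.08434602e-01, -1.79844545e-04,  1.07669722e-03]), 'force': array([-0.59073061, -0.41968423, -0.29118961]), 'torque': array([ 0.02062389,  0.02345519, -0.00324348]), 'finger_gap': 0.08726241161559443}
{'vertical_fov': 52.605752056566885, 'cx': 275.2838459163849, 'cy': 217.07000642500367, 'position': array([ 0.12954505, -0.82582177,  0.79154553]), 'attitude': array([ 0.86825258, -0.21856009,  0.10118554, -0.43374004])}
{'vertical_fov': 42.32464656910913, 'cx': 270.8324768019279, 'cy': 208.72607101293477, 'position': array([ 0.40396671, -0.00794957,  1.43166133]), 'attitude': array([-0.69612069,  0.71544832, -0.03702265,  0.04667979])}
```

View pics/scene0.png

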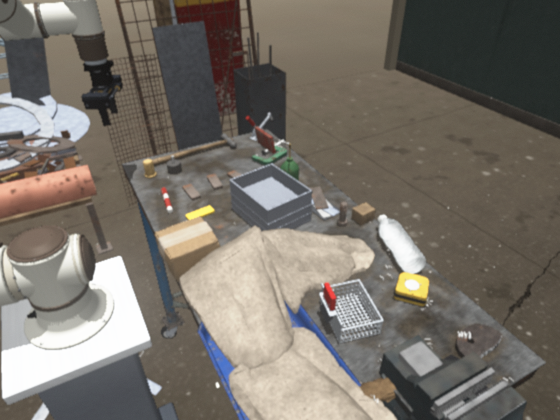

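View pics/top0.png

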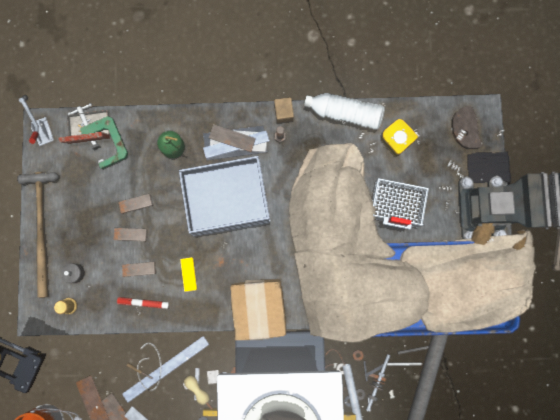

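The scene view shows the tub around (270,195), the basket with its red grip at (350,305), and the offcuts near (190,190), (213,180) and (232,175). The top view shows the tub at (225,195), the basket at (400,203), and three brown offcuts at (135,203), (129,235) and (138,270). The yellow decoy is at (188,274).

```bash
cat > h.py <<'E'
import numpy as np, cv2
from scipy.spatial.transform import Rotation as R
def K(c):
    h=c["frame"].shape[0]; f=h/2/np.tan(np.radians(c["vertical_fov"]/2))
    return f
def ray(c,px):
    f=K(c); d=np.array([(px[0]-c["cx"])/f,(px[1]-c["cy"])/f,1.])
    return np.array(c["position"]),R.from_quat(c["attitude"]).as_matrix()@d
def onz(c,px,z):
    p,d=ray(c,px); return p+d*(z-p[2])/d[2]
def proj(c,P):
    v=R.from_quat(c["attitude"]).as_matrix().T@(np.array(P)-c["position"])
    f=K(c); return np.array([c["cx"]+f*v[0]/v[2],c["cy"]+f*v[1]/v[2]])
def two(c1,p1,c2,p2):
    a,d=ray(c1,p1);b,e=ray(c2,p2);d=d/np.linalg.norm(d);e=e/np.linalg.norm(e)
    s=np.linalg.lstsq(np.c_[d,-e],b-a,rcond=None)[0]
    A=a+s[0]*d;B=b+s[1]*e
    return (A+B)/2,np.linalg.norm(A-B)
def load(n): return np.load(f"pics/{n}.npy",allow_pickle=True).item()
def crop(c,x0,y0,w,h,s,fn):
    im=c["frame"][y0:y0+h,x0:x0+w,::-1]
    cv2.imwrite(fn,cv2.resize(im,None,fx=s,fy=s,interpolation=cv2.INTER_CUBIC))
E
python3 - <<'E'
from h import *
t=load("top0");s=load("scene0")
crop(t,100,140,190,150,4,"pics/a.png")
crop(t,355,165,90,75,8,"pics/b.png")
crop(s,220,155,190,190,4,"pics/c0.png") if 0 else crop(s,220,155,120,90,6,"pics/c.png")
crop(s,305,270,90,80,7,"pics/d.png")
E
```

```text
(no output)
```

View pics/a.png

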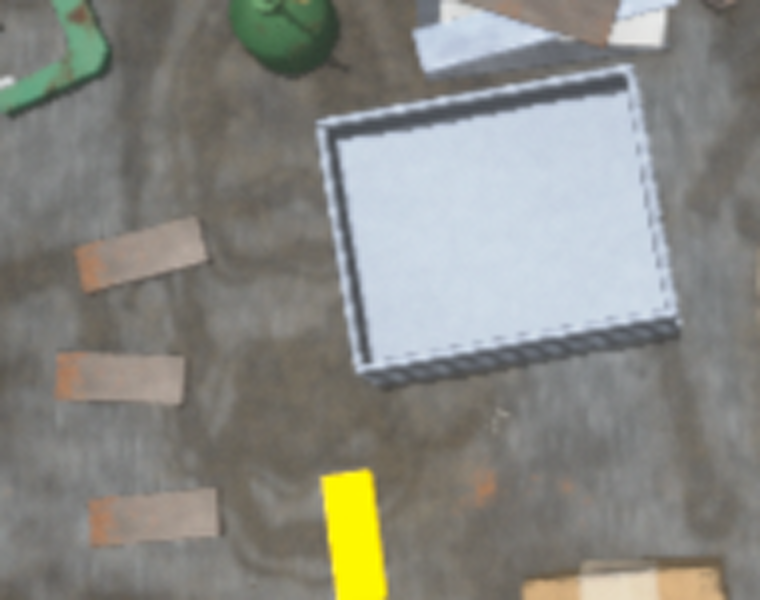

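View pics/b.png

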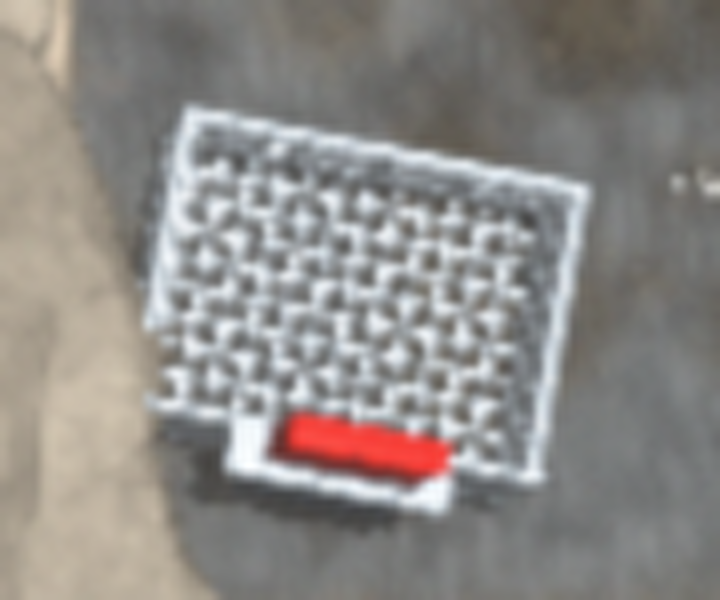

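View pics/c.png

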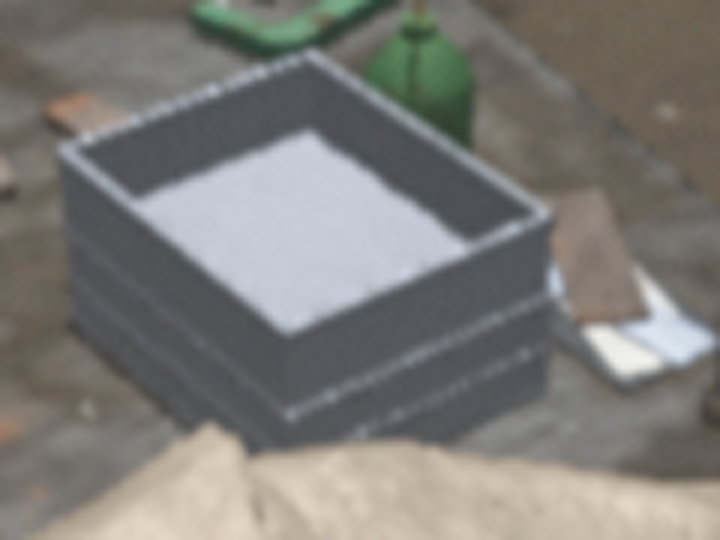

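View pics/d.png

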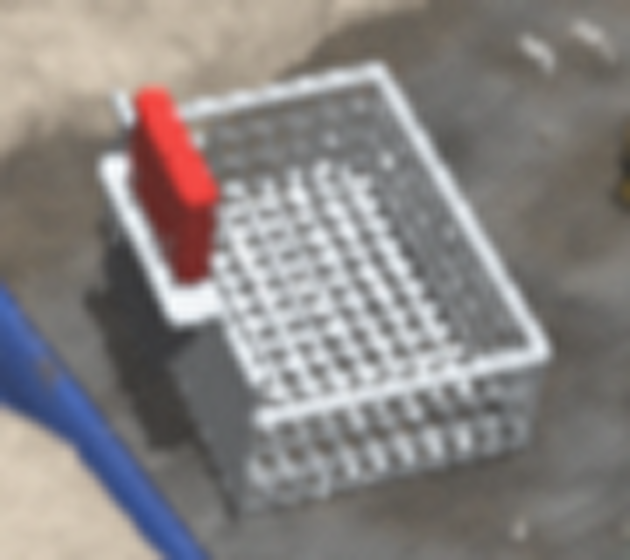

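```bash
python3 - <<'E'
from h import *
np.set_printoptions(precision=4,suppress=True)
t=load("top0");s=load("scene0")
A=lambda u,v:((u+.5)/4-.5+100,(v+.5)/4-.5+140)
B=lambda u,v:((u+.5)/8-.5+355,(v+.5)/8-.5+165)
C=lambda u,v:((u+.5)/6-.5+220,(v+.5)/6-.5+155)
D=lambda u,v:((u+.5)/7-.5+305,(v+.5)/7-.5+270)
tc={"NL":(359,374),"NR":(680,322),"FL":(318,122),"FR":(632,66)}
sc={"NL":(62,150),"NR":(288,335),"FL":(312,50),"FR":(550,213)}
P={}
for k in tc:
    P[k]=onz(t,A(*tc[k]),.11); print(k,P[k],two(t,A(*tc[k]),s,C(*sc[k])), onz(s,C(*sc[k]),.11))
print("len",np.linalg.norm(P["NL"]-P["NR"]),np.linalg.norm(P["FL"]-P["NL"]))
bc={"FL":(190,108),"FR":(588,190)}
bs={"FL":(378,68),"FR":(545,352)}
for k in bc: print(k,onz(t,B(*bc[k]),.045),two(t,B(*bc[k]),s,D(*bs[k])))
# grip
for n,c in(("top",t),("scene",s)):
    hsv=cv2.cvtColor(c["frame"],cv2.COLOR_RGB2HSV)
    m=((hsv[...,0]<8)|(hsv[...,0]>172))&(hsv[...,1]>150)&(hsv[...,2]>90)
    nn,l,st,ce=cv2.connectedComponentsWithStats(m.astype(np.uint8))
    print(n,[(st[i].tolist(),ce[i].round(1)) for i in range(1,nn) if st[i,4]>15])
# red top corners in scene (front top edges)
for nm,p in {"L":(152,90),"R":(200,195)}.items(): print(nm,onz(s,D(*p),.106))
for nm,p in {"topL-back":(305,412),"topR-back":(452,445),"L-front":(280,455),"R-front":(410,478)}.items(): print(nm,onz(t,B(*p),.106),onz(t,B(*p),.064))
# offcuts
hs=cv2.cvtColor(t["frame"],cv2.COLOR_RGB2HSV).astype(int)
rgb=t["frame"].astype(int)
m=((rgb[...,0]-rgb[...,2])>22).astype(np.uint8)
m[:190]=0;m[285:]=0;m[:,:100]=0;m[:,165:]=0
nn,l,st,ce=cv2.connectedComponentsWithStats(m)
for i in range(1,nn):
    if st[i,4]>60:
        pts=np.argwhere(l==i)[:,::-1].astype(np.float32)
        r=cv2.minAreaRect(pts); bx=cv2.boxPoints(r)
        W=[onz(t,b,.01)for b in bx]
        print("off",st[i,4],r,onz(t,ce[i],.01),[np.linalg.norm(W[j]-W[j-1]).round(3) for j in range(4)]); print(np.array(W))
E
```

```text
NL [0.507  0.2089 0.11  ] (array([0.5087, 0.2084, 0.1096]), np.float64(0.0033482032676605874)) [0.51   0.2072 0.11  ]
NR [0.5335 0.0117 0.11  ] (array([0.5353, 0.0109, 0.1111]), np.float64(0.004104200745531954)) [0.5379 0.0117 0.11  ]
FL [0.6643 0.233  0.11  ] (array([0.6645, 0.2325, 0.1115]), np.float64(0.0009055372996978237)) [0.6661 0.2347 0.11  ]
FR [0.6939 0.0373 0.11  ] (array([0.6933, 0.0375, 0.1114]), np.float64(0.000744244307646236)) [0.694  0.0393 0.11  ]
len 0.19887734431282694 0.1591427932660564
FL [ 0.6411 -0.2709  0.045 ] (array([ 0.6403, -0.2702,  0.0477]), np.float64(0.000836778598475223))
FR [ 0.6107 -0.3973  0.045 ] (array([ 0.6099, -0.3959,  0.0495]), np.float64(0.00015184978958784423))
top [([30, 133, 7, 10, 44], array([ 32.8, 137.7])), ([390, 217, 21, 8, 101], array([399.9, 220.4])), ([117, 298, 14, 6, 69], array([123.6, 300.7])), ([143, 300, 18, 7, 96], array([151.3, 303.5]))]
scene [([165, 199, 5, 7, 26], array([167. , 201.7])), ([325, 283, 11, 27, 159], array([329.6, 295.2]))]
L [ 0.5314 -0.2873  0.106 ]
R [ 0.5199 -0.3312  0.106 ]
topL-back [ 0.5354 -0.2897  
[... 668 characters left out ...]
534  0.4272 0.01  ]
 [0.5326 0.3795 0.01  ]
 [0.5036 0.3794 0.01  ]
 [0.5049 0.427  0.01  ]]
off 70 ((139.61538696289062, 265.9230651855469), (8.875203132629395, 16.641006469726562), 56.30992889404297) [0.4291 0.3592 0.01  ] [np.float64(0.023), np.float64(0.043), np.float64(0.023), np.float64(0.043)]
[[0.4307 0.3811 0.01  ]
 [0.4538 0.3448 0.01  ]
 [0.4342 0.3318 0.01  ]
 [0.4112 0.3681 0.01  ]]
off 98 ((125.6153793334961, 270.076904296875), (11.7669677734375, 9.021342277526855), 78.69007110595703) [0.4222 0.393  0.01  ] [np.float64(0.031), np.float64(0.024), np.float64(0.031), np.float64(0.024)]
[[0.4357 0.4079 0.01  ]
 [0.4397 0.3847 0.01  ]
 [0.4096 0.3785 0.01  ]
 [0.4056 0.4017 0.01  ]]
```

```bash
python3 - <<'E'
from h import *
np.set_printoptions(precision=4,suppress=True)
t=load("top0");s=load("scene0")
A=lambda u,v:((u+.5)/4-.5+100,(v+.5)/4-.5+140)
bars={"A":[(77,247),(195,215),(207,257),(90,292)],"B":[(57,352),(185,355),(183,404),(57,400)],"C":[(90,500),(215,489),(218,534),(92,545)]}
for k,b in bars.items():
    W=np.array([onz(t,A(*p),.01) for p in b])
    d=(W[0]+W[3]-W[1]-W[2])/2; c=W.mean(0)
    print(k,c,"len",np.linalg.norm(d),"wid",np.linalg.norm(W[0]+W[1]-W[2]-W[3])/2,"yaw of +y axis - 90:",np.degrees(np.arctan2(d[1],d[0]))-90, "scene px",proj(s,c))
for p in [(260,232),(320,232),(370,255),(290,335)]:
    for z in(.05,.1,.2,.3):
        P=onz(s,p,z); print(p,z,P,proj(t,P))
E
```

```text
A [0.5994 0.3686 0.01  ] len 0.08070882269279957 wid 0.030525455970433595 yaw of +y axis - 90: 14.484576565331537 scene px [237.6566 175.7929]
B [0.5167 0.3828 0.01  ] len 0.08412257774070503 wid 0.03200275320912283 yaw of +y axis - 90: -3.1524540419362665 scene px [214.1025 180.0373]
C [0.4249 0.3605 0.01  ] len 0.0824577174598332 wid 0.029344667822780675 yaw of +y axis - 90: 3.4484930981196698 scene px [190.8102 190.2754]
(260, 232) 0.05 [0.5096 0.0056 0.05  ] [272.6984 231.6694]
(260, 232) 0.1 [ 0.4839 -0.0505  0.1   ] [295.5728 239.9083]
(260, 232) 0.2 [ 0.4327 -0.1626  0.2   ] [347.3015 258.54  ]
(260, 232) 0.3 [ 0.3814 -0.2747  0.3   ] [408.9064 280.7288]
(320, 232) 0.05 [ 0.6547 -0.0744  0.05  ] [302.126  174.7432]
(320, 232) 0.1 [ 0.6193 -0.125   0.1   ] [323.8691 184.581 ]
(320, 232) 0.2 [ 0.5485 -0.2264  0.2   ] [373.0953 206.8538]
(320, 232) 0.3 [ 0.4776 -0.3277  0.3   ] [431.8211 233.4247]
(370, 255) 0.05 [ 0.7165 -0.2155  0.05  ] [355.8011 149.6684]
(370, 255) 0.1 [ 0.677  -0.2567  0.1   ] [375.8711 160.2102]
(370, 255) 0.2 [ 0.5978 -0.339   0.2   ] [421.3272 184.0861]
(370, 255) 0.3 [ 0.5186 -0.4213  0.3   ] [475.5874 212.5863]
(290, 335) 0.05 [ 0.4126 -0.335   0.05  ] [408.618  266.2789]
(290, 335) 0.1 [ 0.3935 -0.3681  0.1   ] [427.6151 273.5571]
(290, 335) 0.2 [ 0.3553 -0.4343  0.2   ] [470.5277 289.998 ]
(290, 335) 0.3 [ 0.3172 -0.5005  0.3   ] [521.5469 309.5446]
```

```bash

python3 -m handwheel '[{"xyz":[0.1,0.1,-0.15],"rot":[0,0,0],"grip":-1},{"xyz":[0.22,0.22,-0.3],"rot":[0,0,0],"grip":-1},{"xyz":[0.35,0.35,-0.45],"rot":[0,0,0],"grip":-1},{"xyz":[0.5,0.5,-0.6],"rot":[0,0,0],"grip":-1},{"xyz":[0.63,0.63,-0.7],"rot":[0,0,0],"grip":-1},{"xyz":[0.76,0.76,-0.7],"rot":[0,0,0],"grip":-1},{"xyz":[0.88,0.88,-0.7],"rot":[0,0,0],"grip":-1},{"xyz":[1,1,-0.7],"rot":[0,0,0],"grip":-1}]'
python3 -c "
from plant import env;print(env.get_state()['tool_rot'])"
```

```text
time: 1.1
eef_pos: [0.3055, 0.4374, 0.3138]
tool_rot: [0.978, -0.208, -0.0, 0.001]
force: [-1.2, -0.5, 0.2]
finger_gap: 0.0873
[ 9.78051897e-01 -2.08360212e-01 -1.42713542e-04  6.98754783e-04]
```

Moves as expected. I'll continue diagonally.

```bash

python3 -m handwheel '[{"xyz":[0.12,0.12,0],"rot":[0,0,0],"grip":-1},{"xyz":[0.25,0.25,0],"rot":[0,0,0],"grip":-1},{"xyz":[0.38,0.38,0],"rot":[0,0,0],"grip":-1},{"xyz":[0.5,0.5,0],"rot":[0,0,0],"grip":-1},{"xyz":[0.63,0.63,0],"rot":[0,0,0],"grip":-1},{"xyz":[0.76,0.76,0],"rot":[0,0,0],"grip":-1},{"xyz":[0.88,0.88,0],"rot":[0,0,0],"grip":-1},{"xyz":[1,1,0],"rot":[0,0,0],"grip":-1}]'
python3 -m handwheel '[{"xyz":[0.12,0.12,0],"rot":[0,0,0],"grip":-1},{"xyz":[0.25,0.25,0],"rot":[0,0,0],"grip":-1},{"xyz":[0.38,0.38,0],"rot":[0,0,0],"grip":-1},{"xyz":[0.5,0.5,0],"rot":[0,0,0],"grip":-1},{"xyz":[0.63,0.63,0],"rot":[0,0,0],"grip":-1},{"xyz":[0.76,0.76,0],"rot":[0,0,0],"grip":-1},{"xyz":[0.88,0.88,0],"rot":[0,0,0],"grip":-1},{"xyz":[1,1,0],"rot":[0,0,0],"grip":-1}]'
python3 -m handwheel '[{"xyz":[0.12,0.12,0],"rot":[0,0,0],"grip":-1},{"xyz":[0.25,0.25,0],"rot":[0,0,0],"grip":-1},{"xyz":[0.38,0.38,0],"rot":[0,0,0],"grip":-1},{"xyz":[0.5,0.5,0],"rot":[0,0,0],"grip":-1},{"xyz":[0.63,0.63,0],"rot":[0,0,0],"grip":-1},{"xyz":[0.76,0.76,0],"rot":[0,0,0],"grip":-1},{"xyz":[0.88,0.88,0],"rot":[0,0,0],"grip":-1},{"xyz":[1,1,0],"rot":[0,0,0],"grip":-1}]'
python3 -m handwheel '[{"xyz":[0.12,0.12,0],"rot":[0,0,0],"grip":-1},{"xyz":[0.25,0.25,0],"rot":[0,0,0],"grip":-1},{"xyz":[0.38,0.38,0],"rot":[0,0,0],"grip":-1},{"xyz":[0.5,0.5,0],"rot":[0,0,0],"grip":-1},{"xyz":[0.63,0.63,0],"rot":[0,0,0],"grip":-1},{"xyz":[0.76,0.76,0],"rot":[0,0,0],"grip":-1},{"xyz":[0.88,0.88,0],"rot":[0,0,0],"grip":-1},{"xyz":[1,1,0],"rot":[0,0,0],"grip":-1}]'
cat > rem.py <<'E'
import sys,numpy as np
from plant import env
from scipy.spatial.transform import Rotation as R
# target x y z toolx_yaw_deg
s=env.get_state(); x,y,z,w=map(float,sys.argv[1:5])
M=R.from_quat(s["tool_rot"]).as_matrix()
yaw=np.degrees(np.arctan2(M[1,0],M[0,0]))
d=M.T@(np.array([x,y,z])-s["eef_pos"])
print("t",round(s["time"],2),"pos",s["eef_pos"].round(4),"yaw",round(yaw,2),"zaxis",M[:,2].round(3),"F",s["force"].round(1),"gap",round(s["finger_gap"],4),"q",s["q"].round(2))
dy=(w-yaw+180)%360-180
print("xyz rows",(d/.1).round(3),"rotz",round(-dy/90,3))
E
python3 rem.py 0.5245 -0.310 0.30 -103.5
```

```text
time: 2.1
eef_pos: [0.3562, 0.3055, 0.3146]
tool_rot: [0.978, -0.208, 0.0, -0.0]
force: [-0.6, -0.1, -0.3]
finger_gap: 0.0871
time: 3.1
eef_pos: [0.4068, 0.1735, 0.3146]
tool_rot: [0.978, -0.208, 0.0, -0.0]
force: [-0.2, -0.3, -0.4]
finger_gap: 0.0866
time: 4.1
eef_pos: [0.4572, 0.0413, 0.3145]
tool_rot: [0.978, -0.208, -0.0, 0.0]
force: [-0.5, -0.4, 0.2]
finger_gap: 0.0871
time: 5.1
eef_pos: [0.5078, -0.0907, 0.3145]
tool_rot: [0.978, -0.208, 0.0, -0.0]
force: [0.8, -0.8, -0.5]
finger_gap: 0.0868
t 5.1 pos [ 0.5078 -0.0907  0.3145] yaw -24.05 zaxis [ 0.  0. -1.] F [ 0.8 -0.8 -0.5] gap 0.0868 q [ 0.14  0.15 -0.14 -0.   -1.28  1.01]
xyz rows [1.046 1.935 0.145] rotz 0.883
```

```bash

python3 -m handwheel '[{"xyz":[0.06,0.12,0],"rot":[0,0,0.05],"grip":-1},{"xyz":[0.12,0.24,0],"rot":[0,0,0.1],"grip":-1},{"xyz":[0.18,0.36,0],"rot":[0,0,0.16],"grip":-1},{"xyz":[0.25,0.48,0],"rot":[0,0,0.22],"grip":-1},{"xyz":[0.31,0.6,0],"rot":[0,0,0.28],"grip":-1},{"xyz":[0.38,0.73,0],"rot":[0,0,0.34],"grip":-1},{"xyz":[0.45,0.86,0],"rot":[0,0,0.4],"grip":-1},{"xyz":[0.52,0.97,0],"rot":[0,0,0.44],"grip":-1}]'
python3 rem.py 0.5245 -0.310 0.25 -103.5
```

```text
time: 6.1
eef_pos: [0.5155, -0.2005, 0.3145]
tool_rot: [0.849, -0.528, -0.0, 0.0]
force: [0.1, -0.0, -0.4]
finger_gap: 0.0868
t 6.1 pos [ 0.5155 -0.2005  0.3145] yaw -63.78 zaxis [-0. -0. -1.] F [ 0.1 -0.  -0.4] gap 0.0868 q [-0.08  0.22 -0.05  0.   -1.3   0.54]
xyz rows [1.022 0.403 0.645] rotz 0.441
```

```bash

python3 -m handwheel '[{"xyz":[0.13,0.05,0.05],"rot":[0,0,0.06],"grip":-1},{"xyz":[0.27,0.1,0.1],"rot":[0,0,0.12],"grip":-1},{"xyz":[0.4,0.16,0.15],"rot":[0,0,0.18],"grip":-1},{"xyz":[0.55,0.22,0.25],"rot":[0,0,0.25],"grip":-1},{"xyz":[0.7,0.28,0.35],"rot":[0,0,0.31],"grip":-1},{"xyz":[0.85,0.34,0.45],"rot":[0,0,0.37],"grip":-1},{"xyz":[1,0.4,0.55],"rot":[0,0,0.44],"grip":-1},{"xyz":[1,0.4,0.65],"rot":[0,0,0.44],"grip":-1}]'
python3 rem.py 0.5245 -0.310 0.094 -103.5
python3 - <<'E'
from plant import imaging
from h import *
for n in("scene","top"):
    c=imaging.read_camera(n); np.save(f"pics/{n}1.npy",c,allow_pickle=True)
    crop(c,*((300,200,110,130) if n=="scene" else (340,150,120,110)),4,f"pics/{n}1.png")
E
```

```text
time: 7.1
eef_pos: [0.5239, -0.308, 0.2487]
tool_rot: [-0.621, 0.784, 0.0, -0.0]
force: [-0.1, 1.1, 0.2]
finger_gap: 0.0871
t 7.1 pos [ 0.5239 -0.308   0.2487] yaw -103.27 zaxis [-0.  0. -1.] F [-0.1  1.1  0.2] gap 0.0871 q [-0.27  0.35 -0.03 -0.   -1.19  0.03]
xyz rows [ 0.018 -0.011  1.547] rotz 0.003
```

View pics/scene1.png

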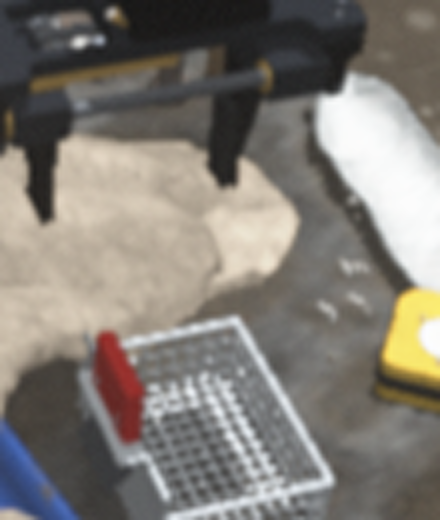

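View pics/top1.png

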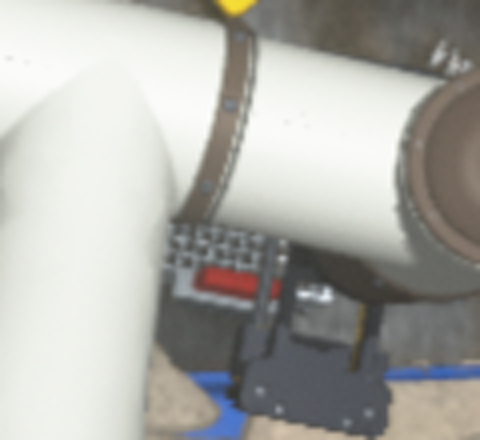

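```bash
python3 - <<'E'
from h import *
t=load("top0");s=load("scene0")
for z in(.2267,.2977): print(proj(s,(.5239,-.308,z)),proj(t,(.5239,-.308,z)))
for p in((311.6,254.8),(356.8,246)): print(onz(s,p,.2267))
E
```

```text
[332.36748136 247.91462837] [412.45521741 215.31780052]
[334.871619   219.81834633] [420.72314402 211.72890061]
[ 0.4766489  -0.30544269  0.2267    ]
[ 0.57018695 -0.3267631   0.2267    ]
```

```bash

python3 -m handwheel '[{"xyz":[0.02,-0.01,0.12],"rot":[0,0,0],"grip":-1},{"xyz":[0.02,-0.01,0.25],"rot":[0,0,0],"grip":-1},{"xyz":[0.02,-0.01,0.38],"rot":[0,0,0],"grip":-1},{"xyz":[0.02,-0.01,0.5],"rot":[0,0,0],"grip":-1},{"xyz":[0.02,-0.01,0.63],"rot":[0,0,0],"grip":-1},{"xyz":[0.02,-0.01,0.76],"rot":[0,0,0],"grip":-1},{"xyz":[0.02,-0.01,0.88],"rot":[0,0,0],"grip":-1},{"xyz":[0.02,-0.01,1],"rot":[0,0,0],"grip":-1}]'
python3 -m handwheel '[{"xyz":[0,0,0.15],"rot":[0,0,0],"grip":-1},{"xyz":[0,0,0.3],"rot":[0,0,0],"grip":-1},{"xyz":[0,0,0.42],"rot":[0,0,0],"grip":-1},{"xyz":[0,0,0.54],"rot":[0,0,0],"grip":-1},{"xyz":[0,0,0.54],"rot":[0,0,0],"grip":1},{"xyz":[0,0,0.54],"rot":[0,0,0],"grip":1},{"xyz":[0,0,0.54],"rot":[0,0,0],"grip":1},{"xyz":[0,0,0.54],"rot":[0,0,0],"grip":1}]'
python3 rem.py 0.5245 -0.310 0.094 -103.5
```

```text
time: 8.2
eef_pos: [0.5245, -0.309, 0.1488]
tool_rot: [-0.621, 0.784, -0.0, -0.0]
force: [-0.5, -0.5, -0.4]
finger_gap: 0.0874
time: 9.2
eef_pos: [0.5248, -0.309, 0.0961]
tool_rot: [-0.621, 0.784, -0.0, 0.0]
force: [0.2, -0.1, -0.5]
finger_gap: 0.0551
t 9.2 pos [ 0.5248 -0.309   0.0961] yaw -103.25 zaxis [ 0.001 -0.    -1.   ] F [ 0.2 -0.1 -0.5] gap 0.0551 q [-0.27  0.5  -0.22  0.   -0.85  0.04]
xyz rows [0.01  0.    0.021] rotz 0.003
```

```bash

python3 -m handwheel '[{"xyz":[0,0,0],"rot":[0,0,0],"grip":1},{"xyz":[0,0,0],"rot":[0,0,0],"grip":1},{"xyz":[0,0,0],"rot":[0,0,0],"grip":1},{"xyz":[0,0,0],"rot":[0,0,0],"grip":1},{"xyz":[0,0,0],"rot":[0,0,0],"grip":1},{"xyz":[0,0,0],"rot":[0,0,0],"grip":1},{"xyz":[0,0,0],"rot":[0,0,0],"grip":1},{"xyz":[0,0,-0.05],"rot":[0,0,0],"grip":1}]'
python3 rem.py 0.5245 -0.310 0.094 -103.5
```

```text
time: 10.2
eef_pos: [0.5233, -0.3085, 0.0996]
tool_rot: [-0.621, 0.784, 0.002, -0.001]
force: [0.1, 0.4, -2.7]
finger_gap: 0.0117
t 10.2 pos [ 0.5233 -0.3085  0.0996] yaw -103.28 zaxis [-0.003  0.001 -1.   ] F [ 0.1  0.4 -2.7] gap 0.0117 q [-0.27  0.49 -0.22 -0.   -0.87  0.04]
xyz rows [ 0.012 -0.015  0.056] rotz 0.002
```

```bash

python3 -m handwheel '[{"xyz":[0,0,-0.1],"rot":[0,0,0],"grip":1},{"xyz":[0,0,-0.22],"rot":[0,0,0],"grip":1},{"xyz":[0,0,-0.35],"rot":[0,0,0],"grip":1},{"xyz":[0,0,-0.48],"rot":[0,0,0],"grip":1},{"xyz":[0,0,-0.61],"rot":[0,0,0],"grip":1},{"xyz":[0,0,-0.74],"rot":[0,0,0],"grip":1},{"xyz":[0,0,-0.87],"rot":[0,0,0],"grip":1},{"xyz":[0,0,-1],"rot":[0,0,0],"grip":1}]'
python3 -m handwheel '[{"xyz":[0,0,-0.15],"rot":[0,0,0],"grip":1},{"xyz":[0,0,-0.32],"rot":[0,0,0],"grip":1},{"xyz":[0,0,-0.5],"rot":[0,0,0],"grip":1},{"xyz":[-0.05,0,-0.68],"rot":[0,0,0],"grip":1},{"xyz":[-0.12,0,-0.84],"rot":[0,0,0],"grip":1},{"xyz":[-0.24,0,-0.95],"rot":[0,0,0],"grip":1},{"xyz":[-0.37,0,-1],"rot":[0,0,0],"grip":1},{"xyz":[-0.5,0,-1],"rot":[0,0,0],"grip":1}]'
python3 rem.py 0.5265 0.1105 0.30 -81.6
```

```text
time: 11.2
eef_pos: [0.5245, -0.3089, 0.2014]
tool_rot: [-0.621, 0.784, 0.0, -0.0]
force: [0.5, 0.4, -3.5]
finger_gap: 0.0118
time: 12.2
eef_pos: [0.5362, -0.2591, 0.3006]
tool_rot: [-0.621, 0.784, 0.0, 0.0]
force: [0.7, -0.9, -2.4]
finger_gap: 0.0119
t 12.2 pos [ 0.5362 -0.2591  0.3006] yaw -103.23 zaxis [ 0.  0. -1.] F [ 0.7 -0.9 -2.4] gap 0.0119 q [-0.18  0.3   0.03 -0.   -1.29 -0.05]
xyz rows [-3.576  0.94   0.007] rotz -0.24
```

```bash

python3 -m handwheel '[{"xyz":[-0.12,0.03,0],"rot":[0,0,0],"grip":1},{"xyz":[-0.25,0.06,0],"rot":[0,0,0],"grip":1},{"xyz":[-0.38,0.09,0],"rot":[0,0,0],"grip":1},{"xyz":[-0.5,0.13,0],"rot":[0,0,0],"grip":1},{"xyz":[-0.63,0.17,0],"rot":[0,0,0],"grip":1},{"xyz":[-0.76,0.2,0],"rot":[0,0,0],"grip":1},{"xyz":[-0.88,0.23,0],"rot":[0,0,0],"grip":1},{"xyz":[-1,0.27,0],"rot":[0,0,0],"grip":1}]'
python3 -m handwheel '[{"xyz":[-0.12,0.03,0],"rot":[0,0,0],"grip":1},{"xyz":[-0.25,0.06,0],"rot":[0,0,0],"grip":1},{"xyz":[-0.38,0.09,0],"rot":[0,0,0],"grip":1},{"xyz":[-0.5,0.13,0],"rot":[0,0,0],"grip":1},{"xyz":[-0.63,0.17,0],"rot":[0,0,0],"grip":1},{"xyz":[-0.76,0.2,0],"rot":[0,0,0],"grip":1},{"xyz":[-0.88,0.23,0],"rot":[0,0,0],"grip":1},{"xyz":[-1,0.27,0],"rot":[0,0,0],"grip":1}]'
python3 -m handwheel '[{"xyz":[-0.12,0.03,0],"rot":[0,0,-0.02],"grip":1},{"xyz":[-0.25,0.06,0],"rot":[0,0,-0.05],"grip":1},{"xyz":[-0.38,0.09,0],"rot":[0,0,-0.08],"grip":1},{"xyz":[-0.5,0.13,0],"rot":[0,0,-0.11],"grip":1},{"xyz":[-0.63,0.17,0],"rot":[0,0,-0.14],"grip":1},{"xyz":[-0.76,0.2,0],"rot":[0,0,-0.18],"grip":1},{"xyz":[-0.88,0.23,0],"rot":[0,0,-0.21],"grip":1},{"xyz":[-1,0.27,0],"rot":[0,0,-0.24],"grip":1}]'
python3 rem.py 0.5265 0.1105 0.255 -81.6

```

```text
time: 13.2
eef_pos: [0.5326, -0.1559, 0.3005]
tool_rot: [-0.621, 0.784, -0.0, 0.0]
force: [0.4, -0.0, -2.8]
finger_gap: 0.0119
time: 14.2
eef_pos: [0.5293, -0.0524, 0.3005]
tool_rot: [-0.621, 0.784, -0.0, 0.0]
force: [0.7, -0.3, -1.9]
finger_gap: 0.0123
time: 15.2
eef_pos: [0.5258, 0.0511, 0.3005]
tool_rot: [0.758, -0.653, -0.0, 0.0]
force: [0.3, 0.4, -1.5]
finger_gap: 0.0117
t 15.2 pos [0.5258 0.0511 0.3005] yaw -81.49 zaxis [-0. -0. -1.] F [ 0.3  0.4 -1.5] gap 0.0117 q [ 0.4   0.18 -0.13  0.   -1.25 -0.26]
xyz rows [-0.586 -0.094  0.455] rotz 0.001
```

```bash

python3 -m handwheel '[{"xyz":[-0.12,-0.02,0],"rot":[0,0,0],"grip":1},{"xyz":[-0.25,-0.04,0],"rot":[0,0,0],"grip":1},{"xyz":[-0.38,-0.06,0],"rot":[0,0,0],"grip":1},{"xyz":[-0.5,-0.08,0.1],"rot":[0,0,0],"grip":1},{"xyz":[-0.59,-0.09,0.23],"rot":[0,0,0],"grip":1},{"xyz":[-0.59,-0.09,0.38],"rot":[0,0,0],"grip":1},{"xyz":[-0.59,-0.09,0.52],"rot":[0,0,0],"grip":1},{"xyz":[-0.59,-0.09,0.65],"rot":[0,0,0],"grip":1}]'
python3 rem.py 0.5265 0.1105 0.225 -81.6
python3 - <<'E'
from plant import imaging
from h import *
for n in("scene","top"):
    c=imaging.read_camera(n); np.save(f"pics/{n}2.npy",c,allow_pickle=True)
    crop(c,*((210,90,130,160) if n=="scene" else (160,120,140,140)),4,f"pics/{n}2.png")
E
```

```text
time: 16.2
eef_pos: [0.526, 0.1095, 0.2343]
tool_rot: [0.757, -0.654, -0.0, 0.001]
force: [-0.0, -0.1, -3.0]
finger_gap: 0.0119
t 16.2 pos [0.526  0.1095 0.2343] yaw -81.68 zaxis [-0.001 -0.001 -1.   ] F [-0.  -0.1 -3. ] gap 0.0119 q [ 0.51  0.24 -0.22  0.   -1.1  -0.36]
xyz rows [-0.009 -0.006  0.093] rotz -0.001
```

View pics/scene2.png

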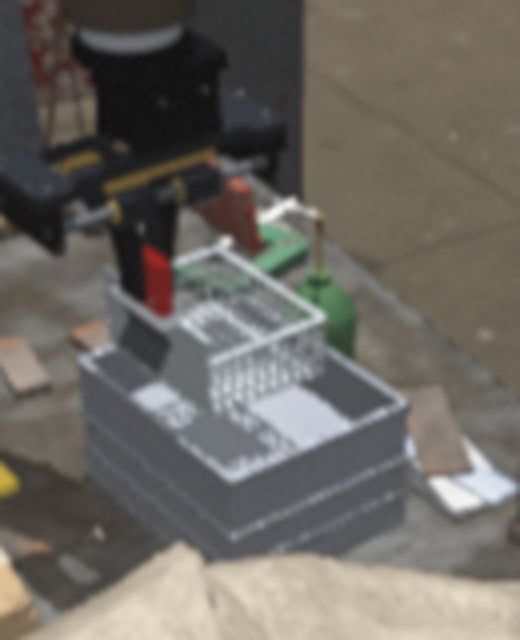

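View pics/top2.png

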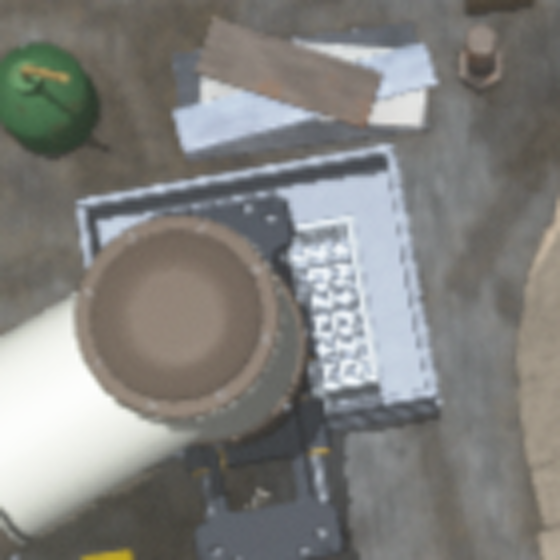

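```bash
python3 - <<'E'
from h import *
np.set_printoptions(precision=4,suppress=True)
t=load("top2");s=load("scene2")
S=lambda u,v:((u+.5)/4-.5+210,(v+.5)/4-.5+90)
T=lambda u,v:((u+.5)/4-.5+160,(v+.5)/4-.5+120)
z=.1838
for nm,p in {"FL":(218,248),"FR":(325,315),"NRrim":(213,358)}.items(): print("scene",nm,onz(s,S(*p),z))
for nm,p in {"FR":(350,218),"NR":(378,386)}.items(): print("top",nm,onz(t,T(*p),z))
# predicted
a=np.radians(8.3); ex=np.array([np.cos(a),np.sin(a),0]); ey=np.array([-ex[1],ex[0],0])
g=np.array([.526,.1095,0]); o=g+.054*ex+[0,0,z]
print("pred FL",o+.05*ex+.065*ey,"FR",o+.05*ex-.065*ey,"NR",o-.05*ex-.065*ey)
# tub rim corners remeasured
for nm,p in {"NR":(438,402),"FR":(390,148),"FL":(79,205)}.items(): print("tub top",nm,onz(t,T(*p),.11))
for nm,p in {"NL":(82,358),"NR":(234,478),"FR":(407,402)}.items(): print("tub scene",nm,onz(s,S(*p),.11))
E
```

```text
scene FL [0.6195 0.1903 0.1838]
scene FR [0.641  0.0666 0.1838]
scene NRrim [0.5474 0.0542 0.1838]
top FR [0.6356 0.0604 0.1838]
top NR [0.5365 0.0463 0.1838]
pred FL [0.6195 0.1888 0.1838] FR [0.6383 0.0602 0.1838] NR [0.5393 0.0458 0.1838]
tub top NR [0.5335 0.013  0.11  ]
tub top FR [0.6927 0.0386 0.11  ]
tub top FL [0.6624 0.2324 0.11  ]
tub scene NL [0.5116 0.2093 0.11  ]
tub scene NR [0.5419 0.0163 0.11  ]
tub scene FR [0.6942 0.0389 0.11  ]
```

```bash

python3 -m handwheel '[{"xyz":[0,0,0.08],"rot":[0,0,0],"grip":1},{"xyz":[0,0,0.16],"rot":[0,0,0],"grip":1},{"xyz":[0,0,0.24],"rot":[0,0,0],"grip":1},{"xyz":[0,0,0.32],"rot":[0,0,0],"grip":1},{"xyz":[0,0,0.4],"rot":[0,0,0],"grip":1},{"xyz":[0,0,0.46],"rot":[0,0,0],"grip":1},{"xyz":[0,0,0.52],"rot":[0,0,0],"grip":1},{"xyz":[0,0,0.58],"rot":[0,0,0],"grip":1}]'
python3 rem.py 0.5225 0.1095 0.1455 -81.6
python3 - <<'E'
from plant import imaging
from h import *
for n in("scene","top"):
    c=imaging.read_camera(n); np.save(f"pics/{n}3.npy",c,allow_pickle=True)
    crop(c,*((210,110,130,130) if n=="scene" else (160,120,140,140)),5,f"pics/{n}3.png")
E
```

```text
time: 17.3
eef_pos: [0.5263, 0.11, 0.1773]
tool_rot: [0.757, -0.654, 0.0, -0.0]
force: [0.8, -0.4, -2.6]
finger_gap: 0.0116
t 17.3 pos [0.5263 0.11   0.1773] yaw -81.65 zaxis [ 0.  0. -1.] F [ 0.8 -0.4 -2.6] gap 0.0116 q [ 0.51  0.3  -0.3   0.   -0.97 -0.36]
xyz rows [-0.     0.039  0.318] rotz -0.001
```

View pics/scene3.png

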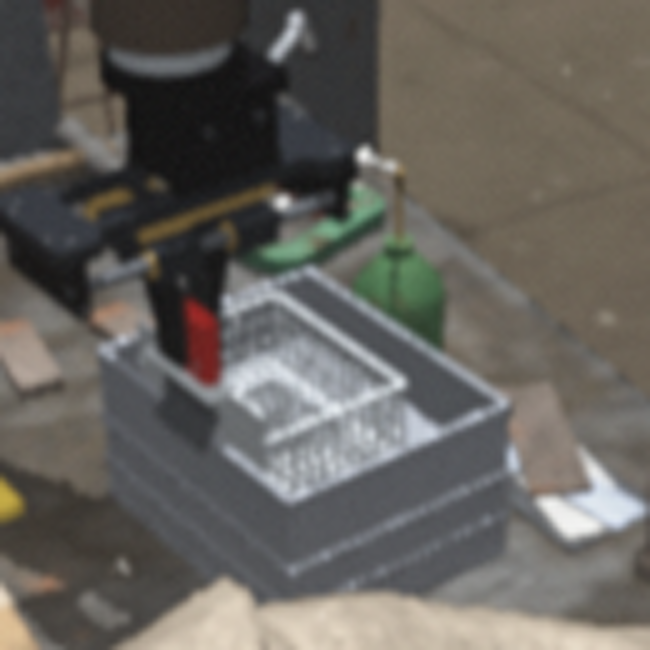

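The clip is outside the wall and the back plate inside it, around crop (190,425), and no contact force has appeared. I'll press on.

```bash

python3 -m handwheel '[{"xyz":[0,0,0.03],"rot":[0,0,0],"grip":1},{"xyz":[0,0.01,0.06],"rot":[0,0,0],"grip":1},{"xyz":[0,0.015,0.09],"rot":[0,0,0],"grip":1},{"xyz":[0,0.02,0.11],"rot":[0,0,0],"grip":1},{"xyz":[0,0.025,0.13],"rot":[0,0,0],"grip":1},{"xyz":[0,0.03,0.15],"rot":[0,0,0],"grip":1},{"xyz":[0,0.03,0.17],"rot":[0,0,0],"grip":1},{"xyz":[0,0.03,0.19],"rot":[0,0,0],"grip":1}]'
python3 rem.py 0.5225 0.1095 0.1455 -81.6
```

```text
time: 18.4
eef_pos: [0.5244, 0.1099, 0.1591]
tool_rot: [0.757, -0.654, 0.001, -0.001]
force: [1.9, -0.2, 1.5]
finger_gap: 0.0115
t 18.4 pos [0.5244 0.1099 0.1591] yaw -81.62 zaxis [ 0.003  0.001 -1.   ] F [ 1.9 -0.2  1.5] gap 0.0115 q [ 0.51  0.31 -0.33  0.   -0.92 -0.36]
xyz rows [0.002 0.019 0.136] rotz -0.0
```

```bash

python3 -m handwheel '[{"xyz":[0,0,0.03],"rot":[0,0,0],"grip":1},{"xyz":[0,0,0.05],"rot":[0,0,0],"grip":1},{"xyz":[0,0,0.07],"rot":[0,0,0],"grip":1},{"xyz":[0,0,0.09],"rot":[0,0,0],"grip":1},{"xyz":[0,0,0.11],"rot":[0,0,0],"grip":1},{"xyz":[0,0,0.13],"rot":[0,0,0],"grip":1},{"xyz":[0,0,0.14],"rot":[0,0,0],"grip":1},{"xyz":[0,0,0.15],"rot":[0,0,0],"grip":1}]'
python3 rem.py 0.5225 0.1095 0.1455 -81.6
```

```text
time: 19.4
eef_pos: [0.5245, 0.11, 0.1455]
tool_rot: [0.757, -0.653, 0.001, -0.001]
force: [1.2, 1.0, 15.3]
finger_gap: 0.0118
t 19.4 pos [0.5245 0.11   0.1455] yaw -81.59 zaxis [ 0.003  0.001 -1.   ] F [ 1.2  1.  15.3] gap 0.0118 q [ 0.51  0.33 -0.35  0.   -0.89 -0.36]
xyz rows [ 0.002  0.02  -0.   ] rotz 0.0
```

```bash

python3 -m handwheel '[{"xyz":[0,0.01,0.01],"rot":[0,0,0],"grip":1},{"xyz":[0,0.01,0.02],"rot":[0,0,0],"grip":1},{"xyz":[0,0.01,0.03],"rot":[0,0,0],"grip":1},{"xyz":[0,0.01,0.03],"rot":[0,0,0],"grip":1},{"xyz":[0,0.01,0.04],"rot":[0,0,0],"grip":1},{"xyz":[0,0.01,0.04],"rot":[0,0,0],"grip":1},{"xyz":[0,0.01,0.04],"rot":[0,0,0],"grip":1},{"xyz":[0,0.01,0.04],"rot":[0,0,0],"grip":1}]'
python3 rem.py 0.5225 0.1095 0.1455 -81.6
```

```text
time: 20.4
eef_pos: [0.5244, 0.1099, 0.1453]
tool_rot: [0.757, -0.653, 0.002, -0.003]
force: [-3.5, 0.6, 28.9]
finger_gap: 0.012
t 20.4 pos [0.5244 0.1099 0.1453] yaw -81.51 zaxis [ 0.007  0.001 -1.   ] F [-3.5  0.6 28.9] gap 0.012 q [ 0.51  0.33 -0.36  0.   -0.88 -0.37]
xyz rows [ 0.002  0.02  -0.002] rotz 0.001
```

```bash

python3 -m handwheel '[{"xyz":[0,0,-0.05],"rot":[0,0,0],"grip":-0.2},{"xyz":[0,0,-0.05],"rot":[0,0,0],"grip":-0.4},{"xyz":[0,0,-0.05],"rot":[0,0,0],"grip":-0.4},{"xyz":[0,0,-0.05],"rot":[0,0,0],"grip":-0.4},{"xyz":[0,0,-0.2],"rot":[0,0,0],"grip":-0.4},{"xyz":[0,0,-0.4],"rot":[0,0,0],"grip":-0.4},{"xyz":[0,0,-0.6],"rot":[0,0,0],"grip":-0.4},{"xyz":[0,0,-0.75],"rot":[0,0,0],"grip":-0.4}]'
python3 -m handwheel '[{"xyz":[-0.12,0,0],"rot":[0,0,0.01],"grip":-0.4},{"xyz":[-0.25,0,0],"rot":[0,0,0.03],"grip":-0.4},{"xyz":[-0.38,0,0],"rot":[0,0,0.05],"grip":-0.4},{"xyz":[-0.5,0,0],"rot":[0,0,0.07],"grip":-0.4},{"xyz":[-0.63,0,0],"rot":[0,0,0.09],"grip":-0.4},{"xyz":[-0.76,0,0],"rot":[0,0,0.11],"grip":-0.4},{"xyz":[-0.88,0,0],"rot":[0,0,0.12],"grip":-0.4},{"xyz":[-1,0,0],"rot":[0,0,0.128],"grip":-0.4}]'
python3 rem.py 0.5167 0.3828 0.10 -93.15
python3 - <<'E'
from plant import imaging
from h import *
for n in("scene","top"):
    c=imaging.read_camera(n); np.save(f"pics/{n}4.npy",c,allow_pickle=True)
    crop(c,*((210,110,130,130) if n=="scene" else (170,130,120,120)),5,f"pics/{n}4.png")
E
```

```text
time: 21.4
eef_pos: [0.5225, 0.1095, 0.2163]
tool_rot: [0.757, -0.654, 0.0, -0.001]
force: [1.0, 0.9, -0.3]
finger_gap: 0.061
time: 22.4
eef_pos: [0.5076, 0.2089, 0.2148]
tool_rot: [-0.687, 0.727, 0.0, 0.0]
force: [0.6, 0.3, 0.1]
finger_gap: 0.0609
t 22.4 pos [0.5076 0.2089 0.2148] yaw -93.2 zaxis [ 0.  0. -1.] F [0.6 0.3 0.1] gap 0.0609 q [ 0.69  0.28 -0.23 -0.   -1.07 -0.74]
xyz rows [-1.741  0.007  1.148] rotz -0.001
```

View pics/scene4.png

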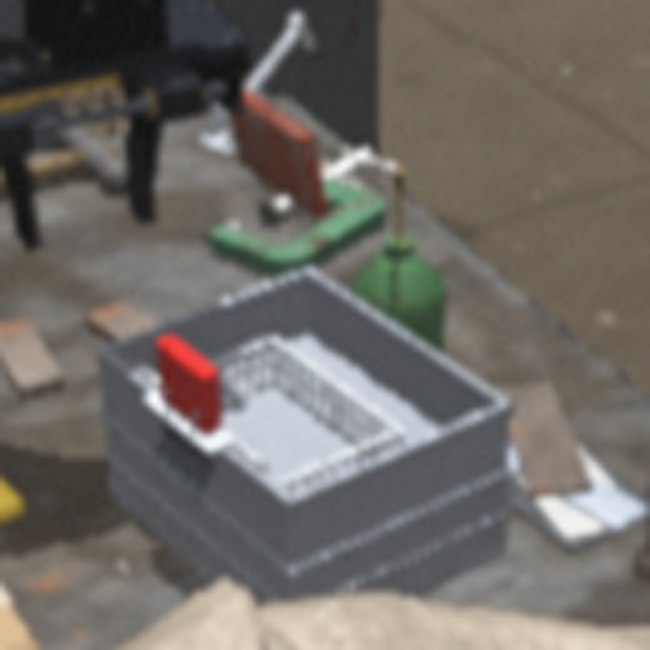

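View pics/top4.png

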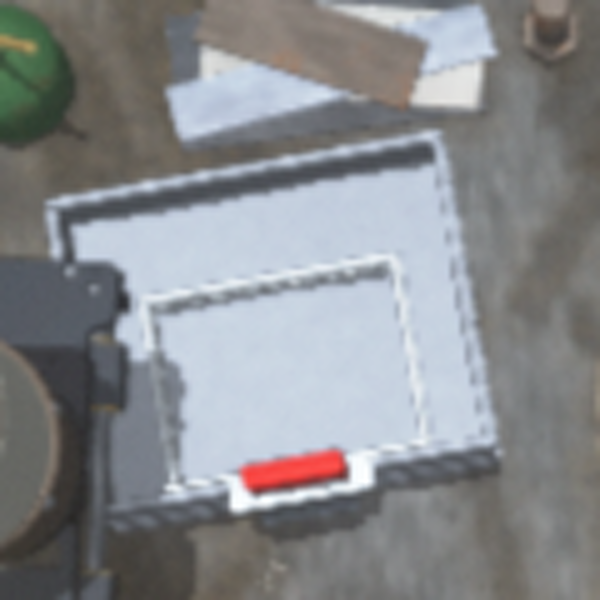

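```bash
python3 - <<'E'
from h import *
np.set_printoptions(precision=4,suppress=True)
t=load("top4");s=load("scene4")
S=lambda u,v:((u+.5)/5-.5+210,(v+.5)/5-.5+110)
T=lambda u,v:((u+.5)/5-.5+170,(v+.5)/5-.5+130)
W=np.array([onz(t,T(*p),.095) for p in((148,300),(398,258),(427,440),(172,488))]);print(W,W.mean(0))
for k in (1,0,2): print(np.linalg.norm(W[k]-W[k-1]))
print("rimFR",two(t,T(398,258),s,S(402,440)),"FL",two(t,T(148,300),s,S(272,338)))
# grip far-right top corner
print("grip R far",two(t,T(346,452),s,S(217,373)), "grip L far",two(t,T(244,466),s,S(172,333)))
E
python3 -m handwheel '[{"xyz":[-0.12,0,0.05],"rot":[0,0,0],"grip":-0.4},{"xyz":[-0.25,0,0.1],"rot":[0,0,0],"grip":-0.4},{"xyz":[-0.38,0,0.16],"rot":[0,0,0],"grip":-0.4},{"xyz":[-0.5,0,0.22],"rot":[0,0,0],"grip":-0.4},{"xyz":[-0.63,0,0.28],"rot":[0,0,0],"grip":-0.4},{"xyz":[-0.76,0,0.34],"rot":[0,0,0],"grip":-0.4},{"xyz":[-0.88,0,0.4],"rot":[0,0,0],"grip":-0.4},{"xyz":[-1,0,0.45],"rot":[0,0,0],"grip":-0.4}]'
python3 rem.py 0.5167 0.3828 0.10 -93.15
```

```text
[[0.6164 0.1858 0.095 ]
 [0.634  0.0604 0.095 ]
 [0.5423 0.048  0.095 ]
 [0.5219 0.1749 0.095 ]] [0.5787 0.1173 0.095 ]
0.12659171548986745
0.09513603532806388
0.09261311424367388
rimFR (array([0.6351, 0.0605, 0.0904]), np.float64(0.0006816848538660116)) FL (array([0.615 , 0.1856, 0.0986]), np.float64(0.0018885673395950275))
grip R far (array([0.5311, 0.084 , 0.156 ]), np.float64(0.0004884477121322708)) grip L far (array([0.5257, 0.1322, 0.1576]), np.float64(0.00030992968260644063))
time: 23.5
eef_pos: [0.5133, 0.309, 0.1691]
tool_rot: [-0.687, 0.726, -0.0, -0.0]
force: [-0.3, 0.3, -0.1]
finger_gap: 0.0606
t 23.5 pos [0.5133 0.309  0.1691] yaw -93.17 zaxis [-0. -0. -1.] F [-0.3  0.3 -0.1] gap 0.0606 q [ 0.81  0.4  -0.16 -0.   -1.   -0.87]
xyz rows [-0.739  0.006  0.69 ] rotz -0.0
```

```bash

python3 -m handwheel '[{"xyz":[-0.15,0,0.1],"rot":[0,0,0],"grip":-0.4},{"xyz":[-0.3,0,0.22],"rot":[0,0,0],"grip":-0.4},{"xyz":[-0.45,0,0.35],"rot":[0,0,0],"grip":-0.4},{"xyz":[-0.6,0,0.48],"rot":[0,0,0],"grip":-0.4},{"xyz":[-0.74,0,0.61],"rot":[0,0,0],"grip":-0.4},{"xyz":[-0.74,0,0.74],"rot":[0,0,0],"grip":-0.4},{"xyz":[-0.74,0,0.87],"rot":[0,0,0],"grip":-0.4},{"xyz":[-0.74,0,1],"rot":[0,0,0],"grip":-0.4}]'
python3 rem.py 0.5167 0.3828 0.025 -93.15
python3 - <<'E'
from plant import imaging
from h import *
for n in("scene",):
    c=imaging.read_camera(n); np.save(f"pics/{n}5.npy",c,allow_pickle=True)
    crop(c,150,120,130,110,5,f"pics/{n}5.png")
E
```

```text
time: 24.5
eef_pos: [0.5174, 0.3815, 0.0687]
tool_rot: [-0.687, 0.727, -0.0, -0.0]
force: [1.1, 0.1, -0.4]
finger_gap: 0.0608
t 24.5 pos [0.5174 0.3815 0.0687] yaw -93.2 zaxis [-0. -0. -1.] F [ 1.1  0.1 -0.4] gap 0.0608 q [ 0.89  0.58 -0.15 -0.   -0.84 -0.94]
xyz rows [-0.012  0.007  0.437] rotz -0.001
```

View pics/scene5.png

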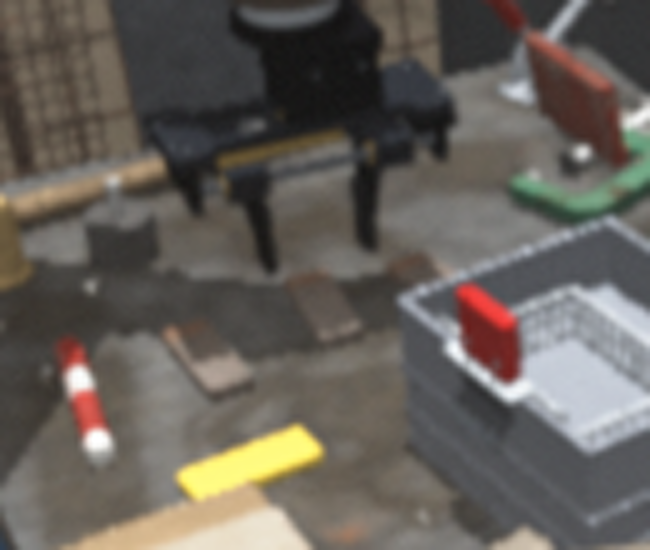

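The jaws straddle the middle bar, around crop (325,305). I'll go down and close.

```bash

python3 -m handwheel '[{"xyz":[0,0,0.12],"rot":[0,0,0],"grip":-0.4},{"xyz":[0,0,0.25],"rot":[0,0,0],"grip":-0.4},{"xyz":[0,0,0.37],"rot":[0,0,0],"grip":-0.3},{"xyz":[0,0,0.44],"rot":[0,0,0],"grip":-0.2},{"xyz":[0,0,0.44],"rot":[0,0,0],"grip":1},{"xyz":[0,0,0.44],"rot":[0,0,0],"grip":1},{"xyz":[0,0,0.44],"rot":[0,0,0],"grip":1},{"xyz":[0,0,0.44],"rot":[0,0,0],"grip":1}]'
python3 -m handwheel '[{"xyz":[0,0,0],"rot":[0,0,0],"grip":1},{"xyz":[0,0,0],"rot":[0,0,0],"grip":1},{"xyz":[0,0,-0.1],"rot":[0,0,0],"grip":1},{"xyz":[0,0,-0.25],"rot":[0,0,0],"grip":1},{"xyz":[0,0,-0.43],"rot":[0,0,0],"grip":1},{"xyz":[0,0,-0.62],"rot":[0,0,0],"grip":1},{"xyz":[0,0,-0.81],"rot":[0,0,0],"grip":1},{"xyz":[0,0,-1],"rot":[0,0,0],"grip":1}]'
python3 rem.py 0.60 0.12 0.22 -81.6
```

```text
time: 25.55
eef_pos: [0.5176, 0.3824, 0.0261]
tool_rot: [-0.687, 0.726, 0.0, 0.001]
force: [0.4, 1.0, 1.5]
finger_gap: 0.0312
time: 26.55
eef_pos: [0.5174, 0.3821, 0.1275]
tool_rot: [-0.687, 0.726, 0.0, 0.001]
force: [-0.9, -0.4, -1.2]
finger_gap: 0.0314
t 26.55 pos [0.5174 0.3821 0.1275] yaw -93.17 zaxis [ 0.001  0.001 -1.   ] F [-0.9 -0.4 -1.2] gap 0.0314 q [ 0.89  0.51 -0.1  -0.   -0.96 -0.94]
xyz rows [ 2.571 -0.97  -0.927] rotz -0.129
```

```bash

python3 -m handwheel '[{"xyz":[0.05,-0.02,-0.2],"rot":[0,0,0],"grip":1},{"xyz":[0.14,-0.06,-0.4],"rot":[0,0,0],"grip":1},{"xyz":[0.26,-0.1,-0.58],"rot":[0,0,0],"grip":1},{"xyz":[0.4,-0.15,-0.74],"rot":[0,0,0],"grip":1},{"xyz":[0.55,-0.2,-0.86],"rot":[0,0,0],"grip":1},{"xyz":[0.7,-0.26,-0.92],"rot":[0,0,0],"grip":1},{"xyz":[0.85,-0.31,-0.92],"rot":[0,0,0],"grip":1},{"xyz":[1,-0.36,-0.92],"rot":[0,0,0],"grip":1}]'
python3 -m handwheel '[{"xyz":[0.12,-0.05,0],"rot":[0,0,-0.01],"grip":1},{"xyz":[0.25,-0.1,0],"rot":[0,0,-0.03],"grip":1},{"xyz":[0.38,-0.15,0],"rot":[0,0,-0.05],"grip":1},{"xyz":[0.5,-0.19,0],"rot":[0,0,-0.07],"grip":1},{"xyz":[0.63,-0.24,0],"rot":[0,0,-0.09],"grip":1},{"xyz":[0.76,-0.29,0],"rot":[0,0,-0.11],"grip":1},{"xyz":[0.88,-0.34,0],"rot":[0,0,-0.12],"grip":1},{"xyz":[1,-0.38,0],"rot":[0,0,-0.129],"grip":1}]'
python3 rem.py 0.60 0.12 0.12 -81.6
```

```text
time: 27.55
eef_pos: [0.5478, 0.2789, 0.2168]
tool_rot: [-0.687, 0.727, 0.0, -0.001]
force: [1.5, -0.6, -2.1]
finger_gap: 0.0313
time: 28.55
eef_pos: [0.5804, 0.1775, 0.2173]
tool_rot: [0.757, -0.653, -0.0, 0.0]
force: [0.6, -0.2, -2.3]
finger_gap: 0.0313
t 28.55 pos [0.5804 0.1775 0.2173] yaw -81.52 zaxis [-0. -0. -1.] F [ 0.6 -0.2 -2.3] gap 0.0313 q [ 0.56  0.37 -0.08  0.   -1.12 -0.42]
xyz rows [ 0.597 -0.109  0.973] rotz 0.001
```

```bash

python3 -m handwheel '[{"xyz":[0.15,-0.03,0],"rot":[0,0,0],"grip":1},{"xyz":[0.3,-0.06,0],"rot":[0,0,0],"grip":1},{"xyz":[0.45,-0.09,0],"rot":[0,0,0],"grip":1},{"xyz":[0.6,-0.11,0],"rot":[0,0,0],"grip":1},{"xyz":[0.6,-0.11,0.12],"rot":[0,0,0],"grip":1},{"xyz":[0.6,-0.11,0.26],"rot":[0,0,0],"grip":1},{"xyz":[0.6,-0.11,0.4],"rot":[0,0,0],"grip":1},{"xyz":[0.6,-0.11,0.5],"rot":[0,0,0],"grip":1}]'
python3 rem.py 0.60 0.12 0.12 -81.6
python3 - <<'E'
from plant import imaging
from h import *
for n in("scene","top"):
    c=imaging.read_camera(n); np.save(f"pics/{n}6.npy",c,allow_pickle=True)
    crop(c,*((210,110,130,130) if n=="scene" else (140,120,150,130)),5,f"pics/{n}6.png")
E
```

```text
time: 29.55
eef_pos: [0.5993, 0.1208, 0.1659]
tool_rot: [0.757, -0.653, -0.0, 0.001]
force: [-0.3, -0.2, -1.5]
finger_gap: 0.0315
t 29.55 pos [0.5993 0.1208 0.1659] yaw -81.52 zaxis [-0.002 -0.001 -1.   ] F [-0.3 -0.2 -1.5] gap 0.0315 q [ 0.46  0.43 -0.14 -0.   -1.01 -0.32]
xyz rows [ 0.009 -0.006  0.459] rotz 0.001
```

View pics/scene6.png

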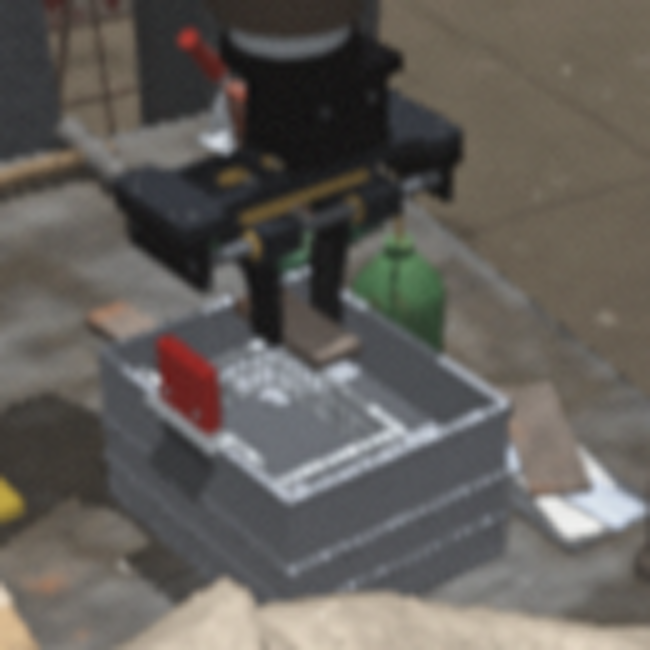

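View pics/top6.png

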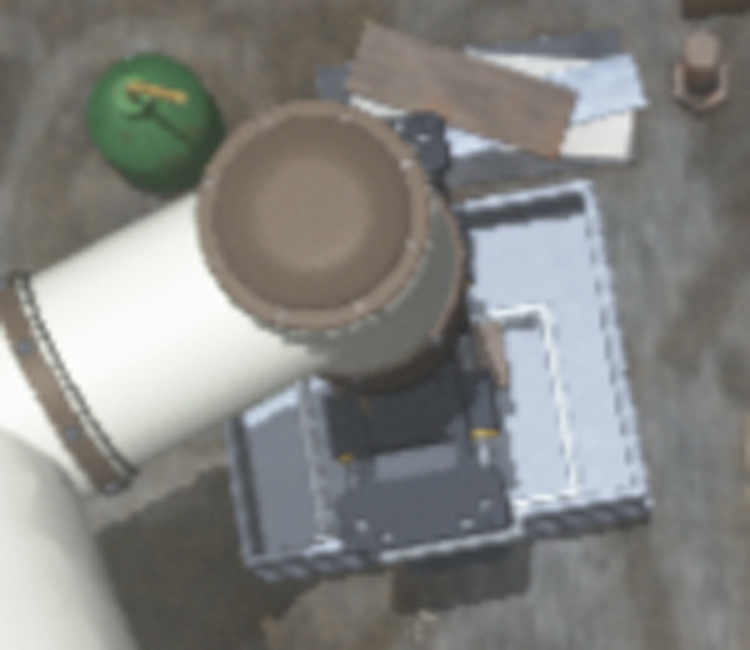

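```bash

python3 -m handwheel '[{"xyz":[0,0,0.12],"rot":[0,0,0],"grip":1},{"xyz":[0,0,0.25],"rot":[0,0,0],"grip":1},{"xyz":[0,0,0.37],"rot":[0,0,0],"grip":1},{"xyz":[0,0,0.45],"rot":[0,0,0],"grip":1},{"xyz":[0,0,0.45],"rot":[0,0,0],"grip":1},{"xyz":[0,0,0.45],"rot":[0,0,0],"grip":-0.4},{"xyz":[0,0,0.45],"rot":[0,0,0],"grip":-0.4},{"xyz":[0,0,0.45],"rot":[0,0,0],"grip":-0.4}]'
python3 -m handwheel '[{"xyz":[0,0,0],"rot":[0,0,0],"grip":-0.4},{"xyz":[0,0,-0.1],"rot":[0,0,0],"grip":-0.4},{"xyz":[0,0,-0.25],"rot":[0,0,0],"grip":-0.4},{"xyz":[0,0,-0.45],"rot":[0,0,0],"grip":-0.4},{"xyz":[0,0,-0.65],"rot":[0,0,0],"grip":-0.4},{"xyz":[-0.1,0,-0.8],"rot":[0,0,0],"grip":-0.4},{"xyz":[-0.25,0,-0.8],"rot":[0,0,0],"grip":-0.4},{"xyz":[-0.4,0,-0.8],"rot":[0,0,0],"grip":-0.4}]'
python3 rem.py 0.5994 0.3686 0.10 -75.5

```

```text
time: 30.65
eef_pos: [0.6003, 0.1207, 0.1233]
tool_rot: [0.757, -0.653, 0.0, -0.001]
force: [0.4, 0.3, 0.3]
finger_gap: 0.0534
time: 31.65
eef_pos: [0.5934, 0.1613, 0.202]
tool_rot: [0.757, -0.653, -0.0, 0.0]
force: [0.9, 0.2, -0.2]
finger_gap: 0.0614
t 31.65 pos [0.5934 0.1613 0.202 ] yaw -81.55 zaxis [-0.001 -0.    -1.   ] F [ 0.9  0.2 -0.2] gap 0.0614 q [ 0.53  0.4  -0.08 -0.   -1.09 -0.38]
xyz rows [-2.041 -0.365  1.02 ] rotz -0.067
```

```bash
python3 rem.py 0.4249 0.3605 0.10 -86.55; python3 - <<'E'
from plant import imaging
from h import *
np.set_printoptions(precision=4,suppress=True)
for n in("scene","top"):
    c=imaging.read_camera(n); np.save(f"pics/{n}7.npy",c,allow_pickle=True)
    crop(c,*((150,120,190,130) if n=="scene" else (50,100,240,215)),*((4,) if n=="scene" else (2.7,)),f"pics/{n}7.png")
    if n=="top": t=c
for p in [(117,298),(168,302),(142,298),(142,304)]: print(p,onz(t,p,.015))
for p in [(127,160),(110,165),(120,120)]: print("clamp",p,onz(t,p,.02))
E
```

```text
t 31.65 pos [0.5934 0.1613 0.202 ] yaw -81.55 zaxis [-0.001 -0.    -1.   ] F [ 0.9  0.2 -0.2] gap 0.0614 q [ 0.53  0.4  -0.08 -0.   -1.09 -0.38]
xyz rows [-2.218  1.373  1.021] rotz 0.056
(117, 298) [0.3513 0.4138 0.015 ]
(168, 302) [0.3376 0.2814 0.015 ]
(142, 298) [0.3496 0.3488 0.015 ]
(142, 304) [0.3342 0.3488 0.015 ]
clamp (127, 160) [0.7135 0.3882 0.02  ]
clamp (110, 165) [0.7013 0.4335 0.02  ]
clamp (120, 120) [0.8234 0.4076 0.02  ]
```

View pics/scene7.png

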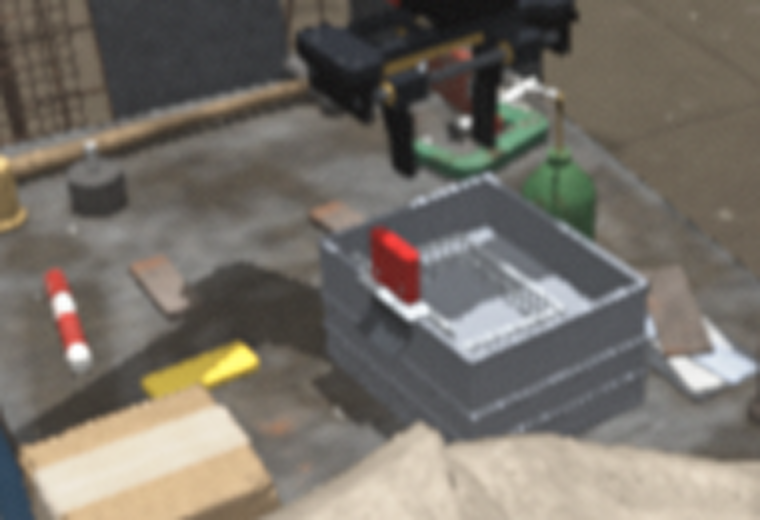

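View pics/top7.png

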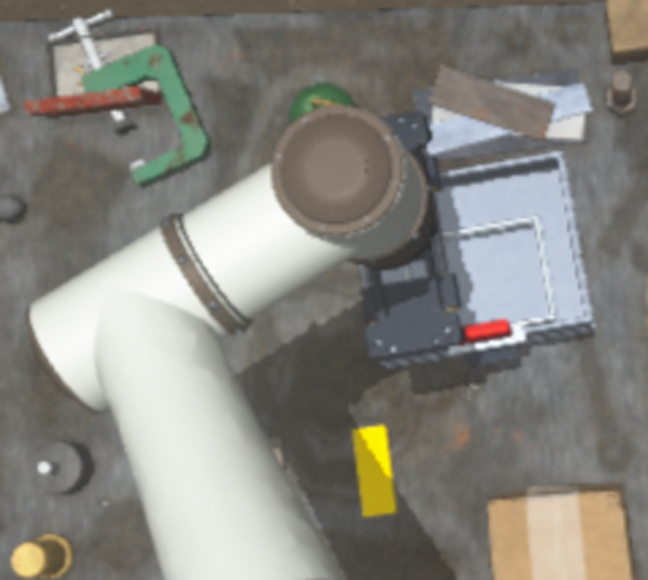

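```bash

python3 -m handwheel '[{"xyz":[-0.12,0.05,0],"rot":[0,0,0],"grip":-0.3},{"xyz":[-0.25,0.12,0],"rot":[0,0,0],"grip":-0.3},{"xyz":[-0.38,0.2,0],"rot":[0,0,0],"grip":-0.3},{"xyz":[-0.5,0.28,0],"rot":[0,0,0],"grip":-0.3},{"xyz":[-0.63,0.38,0],"rot":[0,0,0],"grip":-0.3},{"xyz":[-0.76,0.48,0],"rot":[0,0,0],"grip":-0.3},{"xyz":[-0.88,0.58,0],"rot":[0,0,0],"grip":-0.3},{"xyz":[-1,0.68,0],"rot":[0,0,0],"grip":-0.3}]'
python3 -m handwheel '[{"xyz":[-0.12,0.08,0],"rot":[0,0,0.01],"grip":-0.3},{"xyz":[-0.25,0.16,0.06],"rot":[0,0,0.02],"grip":-0.3},{"xyz":[-0.38,0.24,0.14],"rot":[0,0,0.03],"grip":-0.3},{"xyz":[-0.5,0.33,0.24],"rot":[0,0,0.04],"grip":-0.3},{"xyz":[-0.63,0.42,0.34],"rot":[0,0,0.05],"grip":-0.3},{"xyz":[-0.76,0.51,0.44],"rot":[0,0,0.056],"grip":-0.3},{"xyz":[-0.88,0.6,0.54],"rot":[0,0,0.056],"grip":-0.3},{"xyz":[-1,0.69,0.64],"rot":[0,0,0.056],"grip":-0.3}]'
python3 rem.py 0.4249 0.3605 0.06 -86.55; python3 - <<'E'
from plant import imaging
from h import *
for n in("scene","top"):
    c=imaging.read_camera(n); np.save(f"pics/{n}8.npy",c,allow_pickle=True)
    crop(c,*((150,120,190,130) if n=="scene" else (170,130,120,120)),4,f"pics/{n}8.png")
E
```

```text
time: 32.75
eef_pos: [0.5112, 0.2497, 0.2026]
tool_rot: [0.757, -0.653, 0.0, -0.0]
force: [-0.3, 0.1, 0.0]
finger_gap: 0.0565
time: 33.75
eef_pos: [0.4284, 0.3385, 0.1381]
tool_rot: [0.728, -0.686, 0.0, -0.0]
force: [0.2, -0.1, 0.4]
finger_gap: 0.0567
t 33.75 pos [0.4284 0.3385 0.1381] yaw -86.59 zaxis [ 0.  0. -1.] F [ 0.2 -0.1  0.4] gap 0.0567 q [ 0.97  0.35 -0.33  0.   -0.88 -0.91]
xyz rows [-0.222  0.022  0.781] rotz -0.0
```

View pics/scene8.png

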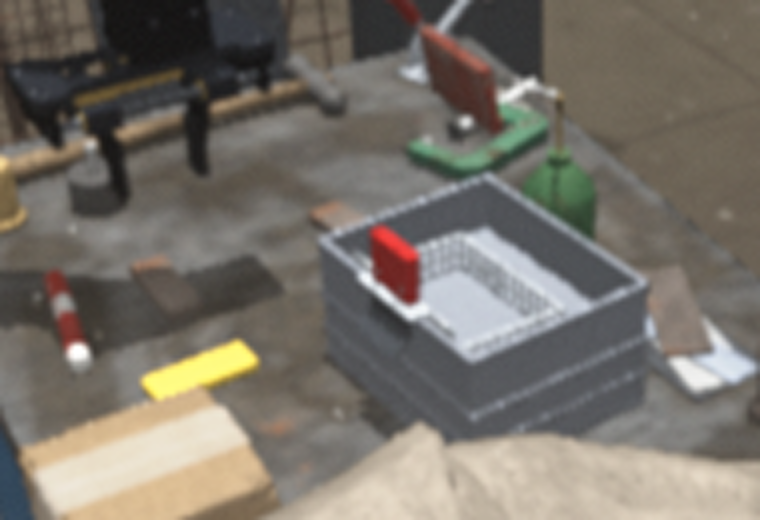

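View pics/top8.png

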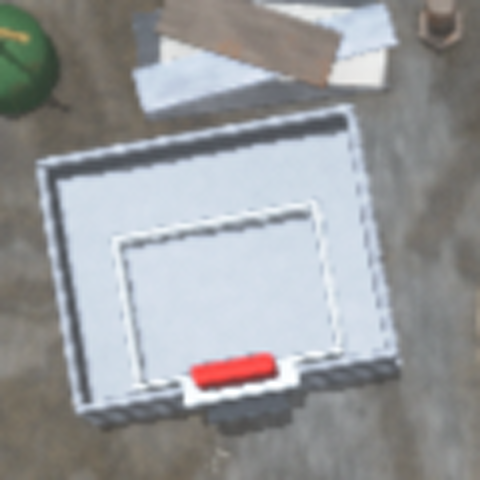

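```bash
python3 - <<'E'
from h import *
t=load("top8");s=load("scene8")
print(proj(t,(.6,.12,.06)),proj(s,(.6,.12,.06)))
cv2.imwrite("pics/top8f.png",cv2.resize(t["frame"][:,:,::-1],None,fx=1.42,fy=1.42,interpolation=cv2.INTER_CUBIC))
cv2.imwrite("pics/scene8f.png",cv2.resize(s["frame"][:,:,::-1],None,fx=1.42,fy=1.42,interpolation=cv2.INTER_CUBIC))
E
```

```text
[226.95377446 197.30899642] [270.00369166 199.36689424]
```

View pics/top8f.png

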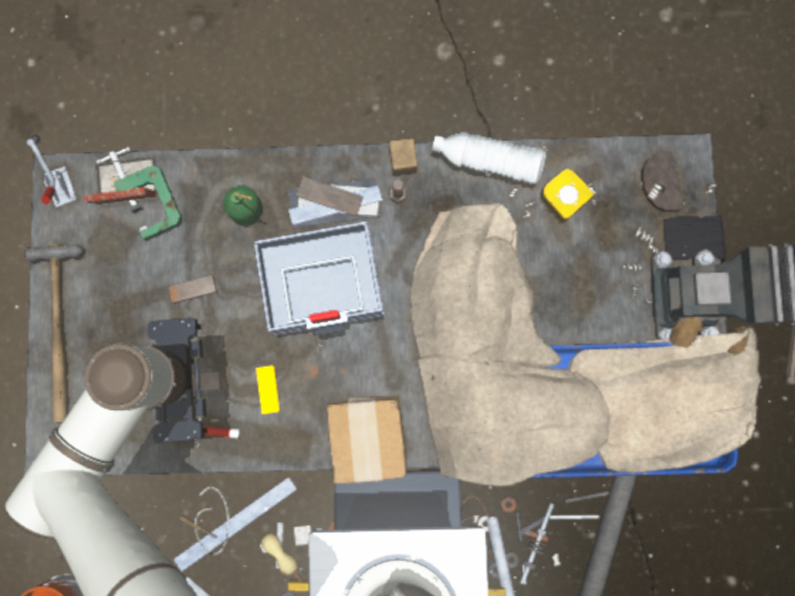

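View pics/scene8f.png

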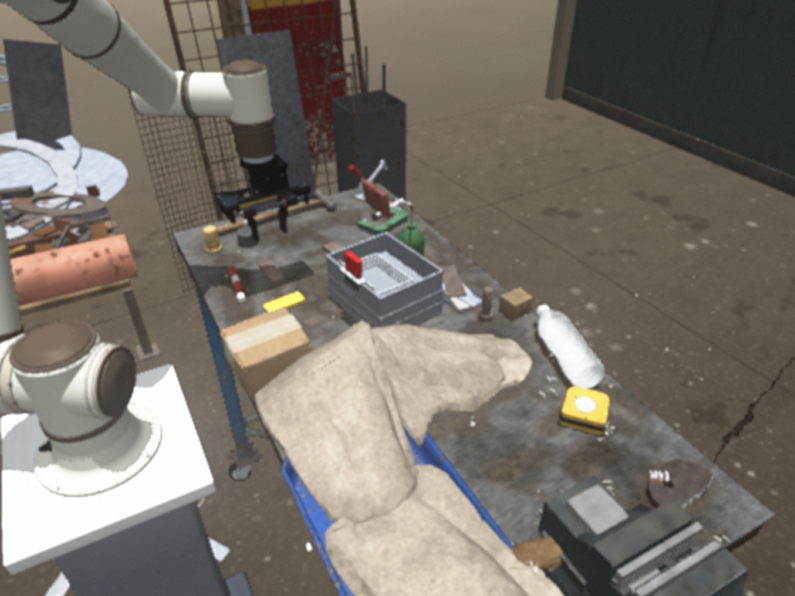

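The offcut can't be seen in the basket, nor can the basket's mesh floor. Before going on I'll measure the height of the light surface in the tub.

```bash
python3 - <<'E'
from h import *
np.set_printoptions(precision=4,suppress=True)
t=load("top0");s=load("scene0")
A=lambda u,v:((u+.5)/4-.5+100,(v+.5)/4-.5+140)
C=lambda u,v:((u+.5)/6-.5+220,(v+.5)/6-.5+155)
print("FL light corner",two(t,A(343,140),s,C(310,130)))
a=np.radians(8.4); ex=np.array([np.cos(a),np.sin(a),0]); ey=np.array([-ex[1],ex[0],0]);r=np.array([.524,.1107,0])
for z in(.005,.03,.05,.06,.07):
    P=r+.1525*ex+.095*ey; P[2]=z
    print(z,proj(t,P)-[99.5,139.5],(proj(t,P)+.5-[100,140])*4-.5,(proj(s,P)+.5-[220,155])*6-.5)
for n in ("top7","top8"):
    f=load(n)["frame"].astype(int); d=f-load("top4")["frame"].astype(int)
    m=np.abs(d).sum(2); print(n,[m[y,200:262:4].tolist() for y in (190,198,206)])
t8=load("top8");crop(t8,190,170,70,65,10,"pics/z8.png")
g=load("scene8"); crop(g,240,165,75,50,10,"pics/zs8.png")
E
```

```text
FL light corner (array([0.6598, 0.2251, 0.0673]), np.float64(0.0015977893408253415))
0.005 [89.0709 39.2067] [355.7837 156.3269] [313.9144 223.7371]
0.03 [87.4928 37.5611] [349.4712 149.7443] [313.0637 185.8083]
0.05 [86.1901 36.2027] [344.2606 144.3108] [312.3697 154.8718]
0.06 [85.5249 35.509 ] [341.5997 141.536 ] [312.0183 139.2009]
0.07 [84.8501 34.8054] [338.9006 138.7215] [311.6637 123.3927]
top7 [[404, 282, 287, 135, 156, 47, 19, 22, 23, 23, 23, 25, 27, 21, 21, 23], [300, 267, 413, 372, 295, 259, 26, 24, 19, 23, 21, 24, 24, 26, 22, 20], [224, 198, 416, 424, 359, 307, 240, 21, 25, 21, 23, 23, 14, 21, 19, 18]]
top8 [[11, 22, 54, 176, 120, 76, 31, 30, 28, 33, 29, 28, 31, 29, 28, 26], [75, 30, 28, 32, 31, 28, 25, 27, 33, 30, 31, 32, 27, 22, 29, 30], [253, 254, 31, 36, 29, 27, 28, 31, 27, 30, 31, 28, 33, 21, 32, 31]]
```

View pics/z8.png

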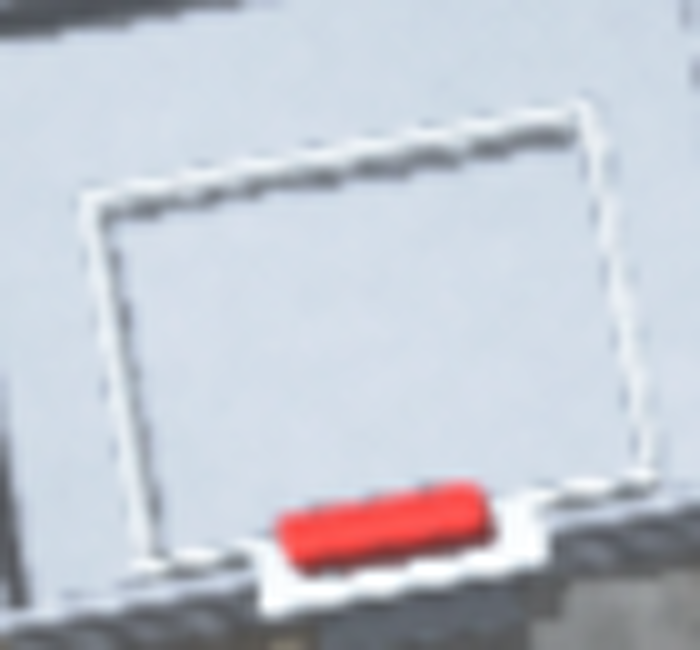

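View pics/zs8.png

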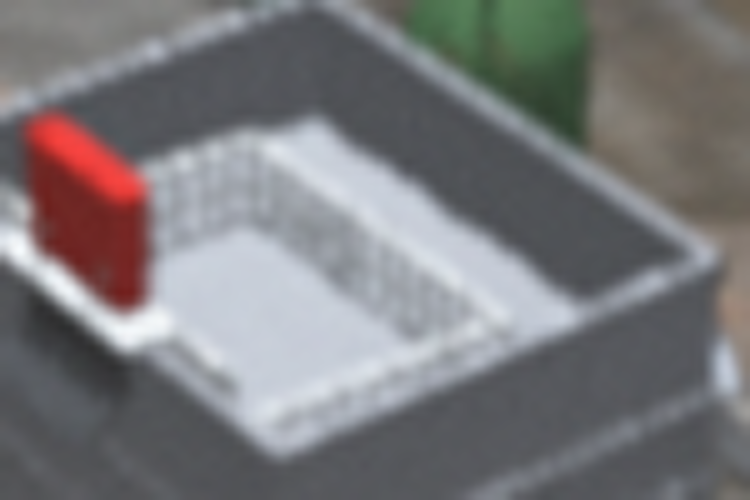

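The light surface is opaque liquid or suds at z ≈ 0.066. An offcut lying on the basket floor spans z 0.053–0.063, so it is submerged and can't be seen. That fits a good drop, so I'll go on with the second bar.

```bash

python3 -m handwheel '[{"xyz":[-0.1,0.02,0.1],"rot":[0,0,0],"grip":-0.3},{"xyz":[-0.22,0.02,0.22],"rot":[0,0,0],"grip":-0.3},{"xyz":[-0.22,0.02,0.35],"rot":[0,0,0],"grip":-0.3},{"xyz":[-0.22,0.02,0.48],"rot":[0,0,0],"grip":-0.3},{"xyz":[-0.22,0.02,0.6],"rot":[0,0,0],"grip":-0.3},{"xyz":[-0.22,0.02,0.7],"rot":[0,0,0],"grip":-0.3},{"xyz":[-0.22,0.02,0.75],"rot":[0,0,0],"grip":-0.3},{"xyz":[-0.22,0.02,0.8],"rot":[0,0,0],"grip":-0.3}]'
python3 rem.py 0.4249 0.3605 0.026 -86.55; python3 - <<'E'
from plant import imaging
from h import *
for n in("scene",):
    c=imaging.read_camera(n); np.save(f"pics/{n}9.npy",c,allow_pickle=True)
    crop(c,140,120,130,110,5,f"pics/{n}9.png")
E
```

```text
time: 34.85
eef_pos: [0.426, 0.3598, 0.0585]
tool_rot: [0.728, -0.686, -0.0, -0.0]
force: [-1.0, -0.7, -0.1]
finger_gap: 0.0563
t 34.85 pos [0.426  0.3598 0.0585] yaw -86.6 zaxis [ 0.  0. -1.] F [-1.  -0.7 -0.1] gap 0.0563 q [ 0.99  0.48 -0.38  0.   -0.71 -0.93]
xyz rows [-0.007  0.011  0.325] rotz -0.001
```

View pics/scene9.png

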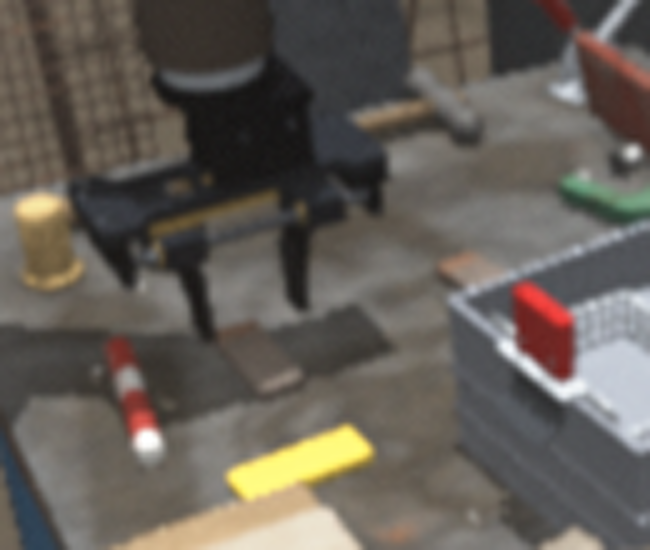

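The jaws straddle the bar at crop (255,345) and are clear of the marker.

```bash

python3 -m handwheel '[{"xyz":[0,0.01,0.1],"rot":[0,0,0],"grip":-0.3},{"xyz":[0,0.01,0.2],"rot":[0,0,0],"grip":-0.3},{"xyz":[0,0.01,0.28],"rot":[0,0,0],"grip":-0.3},{"xyz":[0,0.01,0.33],"rot":[0,0,0],"grip":-0.2},{"xyz":[0,0.01,0.33],"rot":[0,0,0],"grip":1},{"xyz":[0,0.01,0.33],"rot":[0,0,0],"grip":1},{"xyz":[0,0.01,0.33],"rot":[0,0,0],"grip":1},{"xyz":[0,0.01,0.33],"rot":[0,0,0],"grip":1}]'
python3 -m handwheel '[{"xyz":[0,0,0],"rot":[0,0,0],"grip":1},{"xyz":[0,0,0],"rot":[0,0,0],"grip":1},{"xyz":[0,0,-0.1],"rot":[0,0,0],"grip":1},{"xyz":[0,0,-0.25],"rot":[0,0,0],"grip":1},{"xyz":[0,0,-0.43],"rot":[0,0,0],"grip":1},{"xyz":[0,0,-0.62],"rot":[0,0,0],"grip":1},{"xyz":[0,0,-0.81],"rot":[0,0,0],"grip":1},{"xyz":[0,0,-1],"rot":[0,0,0],"grip":1}]'
python3 rem.py 0.557 0.114 0.23 -81.6
```

```text
time: 35.9
eef_pos: [0.425, 0.3598, 0.0259]
tool_rot: [0.728, -0.686, -0.0, -0.0]
force: [0.6, -0.3, 0.7]
finger_gap: 0.0316
time: 36.9
eef_pos: [0.4247, 0.3595, 0.1271]
tool_rot: [0.728, -0.686, -0.0, -0.0]
force: [-0.2, 0.5, -1.0]
finger_gap: 0.0316
t 36.9 pos [0.4247 0.3595 0.1271] yaw -86.61 zaxis [ 0.     0.001 -1.   ] F [-0.2  0.5 -1. ] gap 0.0316 q [ 0.99  0.38 -0.32 -0.   -0.87 -0.93]
xyz rows [ 2.528 -1.176 -1.031] rotz -0.056
```

```bash

python3 -m handwheel '[{"xyz":[0.05,-0.03,-0.2],"rot":[0,0,0],"grip":1},{"xyz":[0.14,-0.09,-0.4],"rot":[0,0,0],"grip":1},{"xyz":[0.26,-0.17,-0.58],"rot":[0,0,0],"grip":1},{"xyz":[0.4,-0.26,-0.74],"rot":[0,0,0],"grip":1},{"xyz":[0.55,-0.36,-0.86],"rot":[0,0,0],"grip":1},{"xyz":[0.7,-0.46,-0.92],"rot":[0,0,0],"grip":1},{"xyz":[0.85,-0.56,-0.92],"rot":[0,0,0],"grip":1},{"xyz":[1,-0.66,-0.92],"rot":[0,0,0],"grip":1}]'
python3 -m handwheel '[{"xyz":[0.12,-0.08,0],"rot":[0,0,-0.01],"grip":1},{"xyz":[0.25,-0.16,0],"rot":[0,0,-0.02],"grip":1},{"xyz":[0.38,-0.25,0],"rot":[0,0,-0.03],"grip":1},{"xyz":[0.5,-0.33,0],"rot":[0,0,-0.035],"grip":1},{"xyz":[0.63,-0.41,0],"rot":[0,0,-0.04],"grip":1},{"xyz":[0.76,-0.5,0],"rot":[0,0,-0.045],"grip":1},{"xyz":[0.88,-0.58,0],"rot":[0,0,-0.05],"grip":1},{"xyz":[1,-0.66,0],"rot":[0,0,-0.056],"grip":1}]'
python3 rem.py 0.5926 0.1194 0.122 -81.6
```

```text
time: 37.9
eef_pos: [0.4971, 0.2624, 0.2167]
tool_rot: [0.728, -0.686, -0.0, 0.001]
force: [-0.2, 0.6, -1.4]
finger_gap: 0.0316
time: 38.9
eef_pos: [0.5691, 0.167, 0.2175]
tool_rot: [0.757, -0.653, -0.0, 0.0]
force: [0.2, -0.1, -2.2]
finger_gap: 0.0314
t 38.9 pos [0.5691 0.167  0.2175] yaw -81.53 zaxis [-0.  0. -1.] F [ 0.2 -0.1 -2.2] gap 0.0314 q [ 0.56  0.35 -0.11 -0.   -1.11 -0.41]
xyz rows [ 0.506 -0.163  0.955] rotz 0.001
```

```bash

python3 -m handwheel '[{"xyz":[0.12,-0.04,0],"rot":[0,0,0],"grip":1},{"xyz":[0.25,-0.08,0],"rot":[0,0,0],"grip":1},{"xyz":[0.38,-0.12,0],"rot":[0,0,0],"grip":1},{"xyz":[0.49,-0.16,0],"rot":[0,0,0],"grip":1},{"xyz":[0.49,-0.16,0.12],"rot":[0,0,0],"grip":1},{"xyz":[0.49,-0.16,0.26],"rot":[0,0,0],"grip":1},{"xyz":[0.49,-0.16,0.4],"rot":[0,0,0],"grip":1},{"xyz":[0.49,-0.16,0.5],"rot":[0,0,0],"grip":1}]'
python3 rem.py 0.5926 0.1194 0.121 -81.6
python3 - <<'E'
from plant import imaging
from h import *
c=imaging.read_camera("scene"); crop(c,210,110,130,130,5,"pics/scene10.png")
E
```

```text
time: 39.9
eef_pos: [0.5909, 0.1218, 0.1659]
tool_rot: [0.757, -0.653, -0.0, 0.001]
force: [0.3, -0.0, -1.1]
finger_gap: 0.0316
t 39.9 pos [0.5909 0.1218 0.1659] yaw -81.53 zaxis [-0.002 -0.001 -1.   ] F [ 0.3 -0.  -1.1] gap 0.0316 q [ 0.47  0.41 -0.16 -0.   -1.   -0.32]
xyz rows [ 0.026 -0.014  0.449] rotz 0.001
```

View pics/scene10.png

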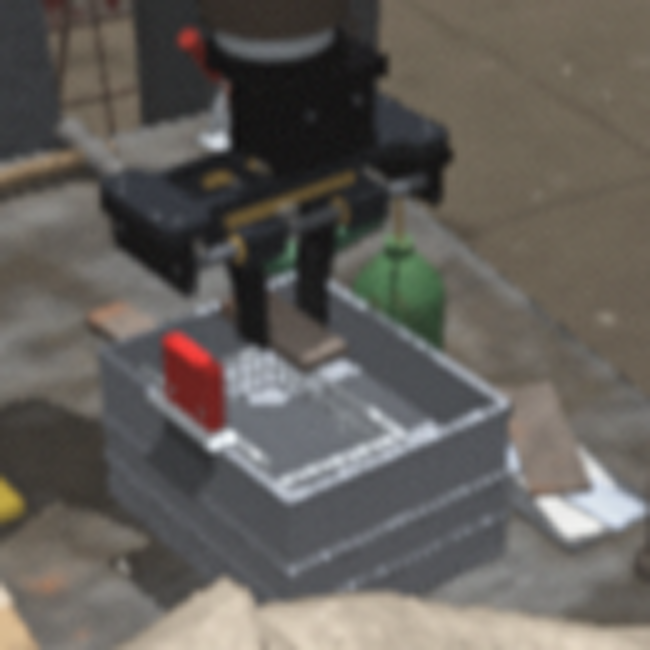

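```bash

python3 -m handwheel '[{"xyz":[0.02,-0.01,0.12],"rot":[0,0,0],"grip":1},{"xyz":[0.02,-0.01,0.25],"rot":[0,0,0],"grip":1},{"xyz":[0.02,-0.01,0.37],"rot":[0,0,0],"grip":1},{"xyz":[0.02,-0.01,0.45],"rot":[0,0,0],"grip":1},{"xyz":[0.02,-0.01,0.45],"rot":[0,0,0],"grip":1},{"xyz":[0.02,-0.01,0.45],"rot":[0,0,0],"grip":-0.1},{"xyz":[0.02,-0.01,0.45],"rot":[0,0,0],"grip":-0.1},{"xyz":[0.02,-0.01,0.45],"rot":[0,0,0],"grip":-0.1}]'
python3 -m handwheel '[{"xyz":[0,0,0],"rot":[0,0,0],"grip":-0.1},{"xyz":[0,0,-0.1],"rot":[0,0,0],"grip":-0.1},{"xyz":[0,0,-0.25],"rot":[0,0,0],"grip":-0.1},{"xyz":[0,0,-0.45],"rot":[0,0,0],"grip":-0.1},{"xyz":[0,0,-0.65],"rot":[0,0,0],"grip":-0.1},{"xyz":[-0.1,0,-0.8],"rot":[0,0,0],"grip":-0.1},{"xyz":[-0.3,0,-0.8],"rot":[0,0,0],"grip":-0.1},{"xyz":[-0.5,0.1,-0.8],"rot":[0,0,0],"grip":-0.1}]'
python3 -m handwheel '[{"xyz":[-0.12,0.05,0],"rot":[0,0,0],"grip":-0.1},{"xyz":[-0.25,0.12,0],"rot":[0,0,0],"grip":-0.1},{"xyz":[-0.38,0.2,0],"rot":[0,0,0],"grip":-0.1},{"xyz":[-0.5,0.28,0],"rot":[0,0,0],"grip":-0.1},{"xyz":[-0.63,0.38,0],"rot":[0,0,0],"grip":-0.1},{"xyz":[-0.76,0.48,0],"rot":[0,0,0],"grip":-0.1},{"xyz":[-0.88,0.58,0],"rot":[0,0,0],"grip":-0.1},{"xyz":[-1,0.68,0],"rot":[0,0,0],"grip":-0.1}]'
python3 -m handwheel '[{"xyz":[-0.12,0.05,0],"rot":[0,0,0],"grip":-0.1},{"xyz":[-0.25,0.12,0],"rot":[0,0,0],"grip":-0.1},{"xyz":[-0.38,0.2,0],"rot":[0,0,0],"grip":-0.1},{"xyz":[-0.5,0.28,0],"rot":[0,0,0],"grip":-0.1},{"xyz":[-0.63,0.38,0],"rot":[0,0,0],"grip":-0.1},{"xyz":[-0.76,0.48,0],"rot":[0,0,0],"grip":-0.1},{"xyz":[-0.88,0.58,0],"rot":[0,0,0],"grip":-0.1},{"xyz":[-1,0.68,0],"rot":[0,0,0],"grip":-0.1}]'
python3 - <<'E'
from plant import imaging
from h import *
for n in("scene","top"):
    c=imaging.read_camera(n); np.save(f"pics/{n}11.npy",c,allow_pickle=True)
    crop(c,*((210,110,130,130) if n=="scene" else (170,130,120,120)),5,f"pics/{n}11.png")
    cv2.imwrite(f"pics/{n}11f.png",c["frame"][:,:,::-1])
E
```

```text
time: 40.95
eef_pos: [0.5932, 0.12, 0.1233]
tool_rot: [0.757, -0.653, 0.0, -0.001]
force: [-0.1, -0.3, -0.6]
finger_gap: 0.0466
time: 41.95
eef_pos: [0.5752, 0.1694, 0.2019]
tool_rot: [0.757, -0.653, -0.0, 0.0]
force: [0.0, -0.3, -0.8]
finger_gap: 0.0477
time: 42.95
eef_pos: [0.4928, 0.2574, 0.2026]
tool_rot: [0.757, -0.653, 0.0, -0.0]
force: [-0.6, -0.4, 0.8]
finger_gap: 0.048
time: 43.95
eef_pos: [0.4109, 0.3464, 0.2026]
tool_rot: [0.757, -0.653, 0.0, -0.0]
force: [0.7, -0.8, 0.3]
finger_gap: 0.0478
```

View pics/scene11.png

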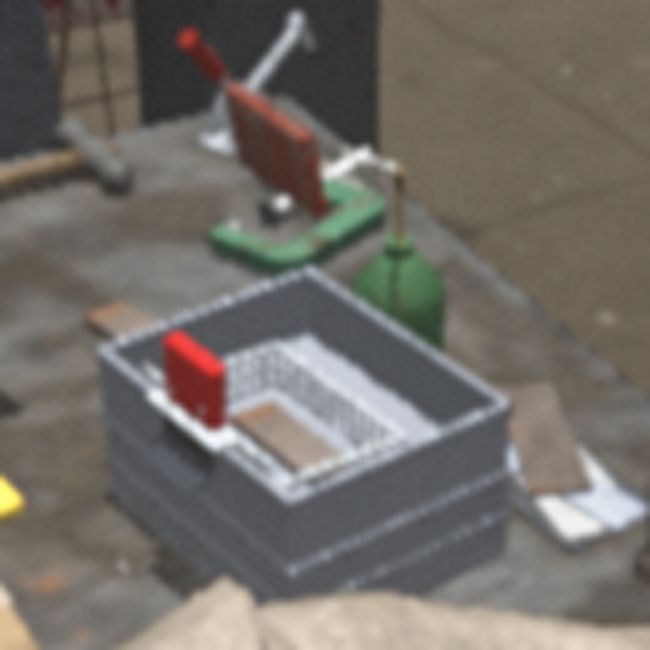

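View pics/top11.png

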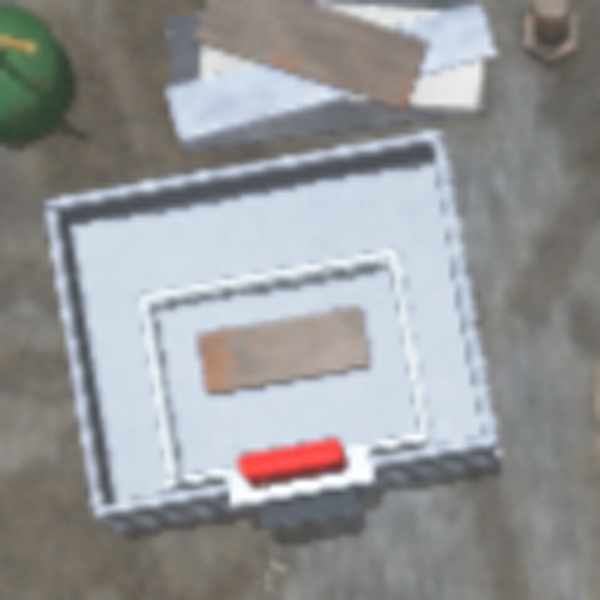

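View pics/top11f.png

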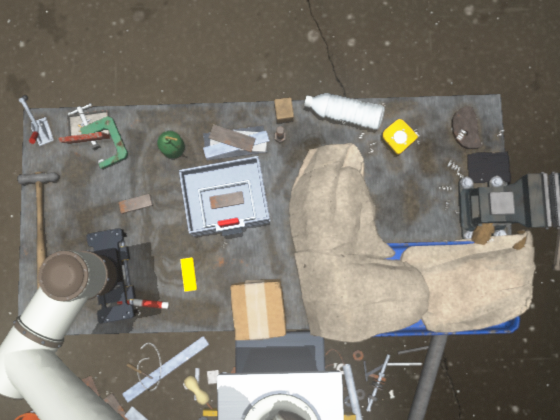

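Both offcuts are in: the second is flat on top of the submerged first, at crop (285,350). The red tab looks shifted slightly, so I'll check whether the lip is still home.

```bash
python3 - <<'E'
from h import *
np.set_printoptions(precision=4,suppress=True)
S=lambda u,v:((u+.5)/5-.5+210,(v+.5)/5-.5+110)
T=lambda u,v:((u+.5)/5-.5+170,(v+.5)/5-.5+130)
for n in("4","8","11"):
    for c in("top","scene"):
        f=load(c+n); hsv=cv2.cvtColor(f["frame"],cv2.COLOR_RGB2HSV)
        m=(((hsv[...,0]<8)|(hsv[...,0]>172))&(hsv[...,1]>150)&(hsv[...,2]>90)).astype(np.uint8)
        x0,y0,x1,y1=(205,200,260,240) if c=="top" else (235,170,260,200)
        z=np.zeros_like(m); z[y0:y1,x0:x1]=m[y0:y1,x0:x1]
        k,l,st,ce=cv2.connectedComponentsWithStats(z); i=1+np.argmax(st[1:,4]); print(n,c,st[i],ce[i].round(2))
t=load("top11");s=load("scene11")
print("grip R far",two(t,T(342,438),s,S(223,368)),"grip L far",two(t,T(240,455),s,S(178,331)))
print("rim FR",two(t,T(398,253),s,S(402,440)),"FL",two(t,T(146,298),s,S(272,343)))
a=np.hstack([cv2.resize(load("scene"+n)["frame"][160:210,225:300,::-1],None,fx=5,fy=5,interpolation=cv2.INTER_CUBIC) for n in("8","11")])
b=np.hstack([cv2.resize(load("top"+n)["frame"][170:235,185:260,::-1],None,fx=5,fy=5,interpolation=cv2.INTER_CUBIC) for n in("8","11")])
cv2.imwrite("pics/cmp.png",np.vstack([a,b]))
E
```

```text
4 top [219 221  20   7  88] [228.18 223.88]
4 scene [242 177  11  19 130] [247.26 185.15]
8 top [219 219  19   7  89] [228.12 222.29]
8 scene [243 177  11  18 129] [248.32 184.82]
11 top [218 219  20   7  91] [227.77 221.79]
11 scene [243 177  11  18 130] [248.45 184.52]
grip R far (array([0.5368, 0.0861, 0.1565]), np.float64(0.002414898739439823)) grip L far (array([0.5308, 0.1343, 0.1563]), np.float64(0.001070290155673992))
rim FR (array([0.6367, 0.061 , 0.0899]), np.float64(0.0016341116967110519)) FL (array([0.6163, 0.1875, 0.0936]), np.float64(0.002911648365964367))
```

View pics/cmp.png

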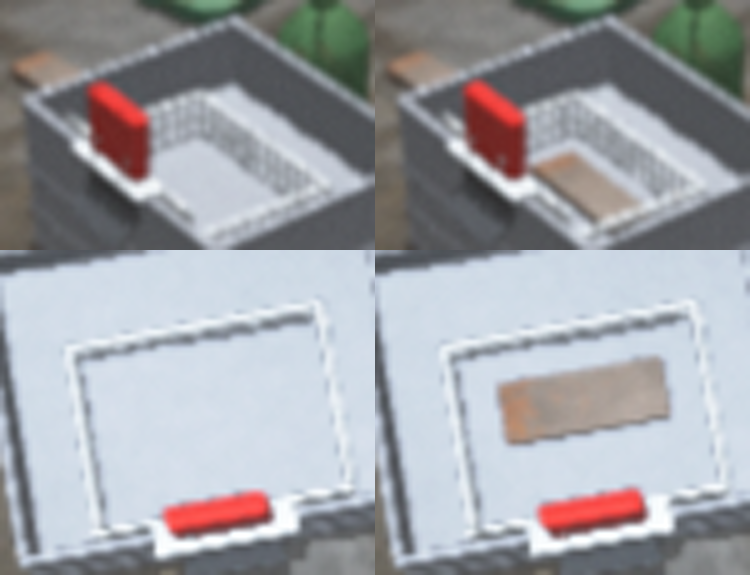

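The tab is still at height 0.156, but it leans about 5 mm towards +x under the load, roughly 2.5°. There is time to grip it again, square it against the wall and press once more.

```bash

python3 -m handwheel '[{"xyz":[0.12,-0.08,0],"rot":[0,0,0],"grip":-0.1},{"xyz":[0.25,-0.16,-0.05],"rot":[0,0,0],"grip":-0.1},{"xyz":[0.38,-0.24,-0.1],"rot":[0,0,0],"grip":-0.1},{"xyz":[0.5,-0.32,-0.1],"rot":[0,0,0],"grip":-0.1},{"xyz":[0.63,-0.4,-0.1],"rot":[0,0,0],"grip":-0.1},{"xyz":[0.76,-0.5,-0.1],"rot":[0,0,0],"grip":-0.1},{"xyz":[0.88,-0.6,-0.1],"rot":[0,0,0],"grip":-0.1},{"xyz":[1,-0.7,-0.1],"rot":[0,0,0],"grip":-0.1}]'
python3 -m handwheel '[{"xyz":[0.12,-0.08,0],"rot":[0,0,0],"grip":-0.1},{"xyz":[0.25,-0.16,0],"rot":[0,0,0],"grip":-0.1},{"xyz":[0.38,-0.24,0],"rot":[0,0,0],"grip":-0.1},{"xyz":[0.5,-0.32,0],"rot":[0,0,0],"grip":-0.1},{"xyz":[0.63,-0.4,0],"rot":[0,0,0],"grip":-0.1},{"xyz":[0.76,-0.5,0],"rot":[0,0,0],"grip":-0.1},{"xyz":[0.88,-0.6,0],"rot":[0,0,0],"grip":-0.1},{"xyz":[1,-0.7,0],"rot":[0,0,0],"grip":-0.1}]'
python3 rem.py 0.5255 0.110 0.147 -81.6
```

```text
time: 45.05
eef_pos: [0.4964, 0.2564, 0.2124]
tool_rot: [0.757, -0.653, -0.0, 0.0]
force: [0.2, -0.3, -0.3]
finger_gap: 0.048
time: 46.05
eef_pos: [0.5803, 0.1677, 0.2125]
tool_rot: [0.757, -0.653, -0.0, 0.0]
force: [0.4, 1.1, 0.7]
finger_gap: 0.0479
t 46.05 pos [0.5803 0.1677 0.2125] yaw -81.56 zaxis [-0. -0. -1.] F [0.4 1.1 0.7] gap 0.0479 q [ 0.55  0.37 -0.09 -0.   -1.1  -0.4 ]
xyz rows [0.49  0.627 0.655] rotz 0.0
```

```bash

python3 -m handwheel '[{"xyz":[0.1,0.12,0],"rot":[0,0,0],"grip":-0.1},{"xyz":[0.2,0.25,0],"rot":[0,0,0],"grip":-0.1},{"xyz":[0.3,0.38,0],"rot":[0,0,0],"grip":-0.1},{"xyz":[0.4,0.5,0],"rot":[0,0,0],"grip":-0.1},{"xyz":[0.49,0.62,0],"rot":[0,0,0],"grip":-0.1},{"xyz":[0.49,0.62,0.06],"rot":[0,0,0],"grip":-0.1},{"xyz":[0.49,0.62,0.14],"rot":[0,0,0],"grip":-0.1},{"xyz":[0.49,0.62,0.22],"rot":[0,0,0],"grip":-0.1}]'
python3 rem.py 0.5255 0.110 0.147 -81.6
```

```text
time: 47.05
eef_pos: [0.5255, 0.1111, 0.1896]
tool_rot: [0.757, -0.653, -0.0, 0.0]
force: [-0.4, 0.4, -0.6]
finger_gap: 0.0479
t 47.05 pos [0.5255 0.1111 0.1896] yaw -81.55 zaxis [-0.001 -0.    -1.   ] F [-0.4  0.4 -0.6] gap 0.0479 q [ 0.51  0.28 -0.29 -0.   -1.   -0.36]
xyz rows [0.011 0.002 0.426] rotz 0.001
```

```bash

python3 -m handwheel '[{"xyz":[0,0,0.12],"rot":[0,0,0],"grip":-0.1},{"xyz":[0,0,0.25],"rot":[0,0,0],"grip":-0.1},{"xyz":[0,0,0.37],"rot":[0,0,0],"grip":-0.1},{"xyz":[0,0,0.43],"rot":[0,0,0],"grip":0},{"xyz":[0,0,0.43],"rot":[0,0,0],"grip":1},{"xyz":[0,0,0.43],"rot":[0,0,0],"grip":1},{"xyz":[0,0,0.43],"rot":[0,0,0],"grip":1},{"xyz":[0,0,0.43],"rot":[0,0,0],"grip":1}]'
python3 -m handwheel '[{"xyz":[0,0,0],"rot":[0,0,0],"grip":1},{"xyz":[0,0,0],"rot":[0,0,0],"grip":1},{"xyz":[0,0,0],"rot":[0,0,0],"grip":1},{"xyz":[0,0.02,0],"rot":[0,0,0],"grip":1},{"xyz":[0,0.03,0.02],"rot":[0,0,0],"grip":1},{"xyz":[0,0.04,0.04],"rot":[0,0,0],"grip":1},{"xyz":[0,0.04,0.05],"rot":[0,0,0],"grip":1},{"xyz":[0,0.04,0.05],"rot":[0,0,0],"grip":1}]'
python3 rem.py 0.5225 0.110 0.145 -81.6
```

```text
time: 48.05
eef_pos: [0.5269, 0.1112, 0.1483]
tool_rot: [0.757, -0.653, 0.001, -0.002]
force: [0.6, -0.1, 2.2]
finger_gap: 0.0118
time: 49.05
eef_pos: [0.5248, 0.111, 0.1482]
tool_rot: [0.758, -0.652, 0.003, -0.004]
force: [-0.2, -1.0, 22.4]
finger_gap: 0.0116
t 49.05 pos [0.5248 0.111  0.1482] yaw -81.41 zaxis [ 0.01   0.001 -1.   ] F [-0.2 -1.  22.4] gap 0.0116 q [ 0.51  0.32 -0.35  0.   -0.89 -0.37]
xyz rows [0.006 0.024 0.031] rotz 0.002
```

```bash

python3 -m handwheel '[{"xyz":[0,0.01,-0.02],"rot":[0,0,0],"grip":0.5},{"xyz":[0,0.01,-0.04],"rot":[0,0,0],"grip":-0.1},{"xyz":[0,0.01,-0.05],"rot":[0,0,0],"grip":-0.1},{"xyz":[0,0.01,-0.05],"rot":[0,0,0],"grip":-0.1},{"xyz":[0,0.01,-0.05],"rot":[0,0,0],"grip":-0.1},{"xyz":[0,0,-0.2],"rot":[0,0,0],"grip":-0.1},{"xyz":[0,0,-0.4],"rot":[0,0,0],"grip":-0.1},{"xyz":[0,0,-0.6],"rot":[0,0,0],"grip":-0.1}]'
python3 -m handwheel '[{"xyz":[-0.12,0.1,-0.1],"rot":[0,0,0],"grip":-0.1},{"xyz":[-0.25,0.2,-0.1],"rot":[0,0,0],"grip":-0.1},{"xyz":[-0.38,0.3,-0.1],"rot":[0,0,0],"grip":-0.1},{"xyz":[-0.5,0.4,-0.1],"rot":[0,0,0],"grip":-0.1},{"xyz":[-0.63,0.5,-0.1],"rot":[0,0,0],"grip":-0.1},{"xyz":[-0.76,0.6,-0.1],"rot":[0,0,0],"grip":-0.1},{"xyz":[-0.88,0.7,-0.1],"rot":[0,0,0],"grip":-0.1},{"xyz":[-1,0.8,-0.1],"rot":[0,0,0],"grip":-0.1}]'
python3 -m handwheel '[{"xyz":[-0.12,0.1,0],"rot":[0,0,0],"grip":-0.1},{"xyz":[-0.25,0.2,0],"rot":[0,0,0],"grip":-0.1},{"xyz":[-0.38,0.3,0],"rot":[0,0,0],"grip":-0.1},{"xyz":[-0.5,0.3,0],"rot":[0,0,0],"grip":-0.1},{"xyz":[-0.63,0.3,0],"rot":[0,0,0],"grip":-0.1},{"xyz":[-0.76,0.3,0],"rot":[0,0,0],"grip":-0.1},{"xyz":[-0.88,0.3,0],"rot":[0,0,0],"grip":-0.1},{"xyz":[-1,0.3,0],"rot":[0,0,0],"grip":-0.1}]'
python3 - <<'E'
from plant import imaging
from h import *
for c in("top","scene"):
    f=imaging.read_camera(c); np.save(f"pics/{c}12.npy",f,allow_pickle=True); hsv=cv2.cvtColor(f["frame"],cv2.COLOR_RGB2HSV)
    m=(((hsv[...,0]<8)|(hsv[...,0]>172))&(hsv[...,1]>150)&(hsv[...,2]>90)).astype(np.uint8)
    x0,y0,x1,y1=(205,200,260,240) if c=="top" else (235,170,260,200)
    z=np.zeros_like(m); z[y0:y1,x0:x1]=m[y0:y1,x0:x1]
    k,l,st,ce=cv2.connectedComponentsWithStats(z); i=1+np.argmax(st[1:,4]); print(c,st[i],ce[i].round(2))
a=np.hstack([cv2.resize(load("scene"+n)["frame"][160:210,225:300,::-1],None,fx=5,fy=5,interpolation=cv2.INTER_CUBIC) for n in("8","12")])
b=np.hstack([cv2.resize(load("top"+n)["frame"][170:235,185:260,::-1],None,fx=5,fy=5,interpolation=cv2.INTER_CUBIC) for n in("8","12")])
cv2.imwrite("pics/cmp2.png",np.vstack([a,b]))
cv2.imwrite("pics/top12f.png",load("top12")["frame"][:,:,::-1])
cv2.imwrite("pics/scene12f.png",load("scene12")["frame"][:,:,::-1])
E
```

```text
time: 50.05
eef_pos: [0.5217, 0.1103, 0.2041]
tool_rot: [0.757, -0.653, 0.0, -0.0]
force: [0.1, -0.5, -0.6]
finger_gap: 0.0477
time: 51.05
eef_pos: [0.4268, 0.1981, 0.2125]
tool_rot: [0.757, -0.653, 0.0, -0.0]
force: [0.2, 0.3, 0.1]
finger_gap: 0.0482
time: 52.05
eef_pos: [0.3833, 0.2927, 0.2124]
tool_rot: [0.757, -0.653, 0.0, 0.0]
force: [-0.1, -0.1, 0.9]
finger_gap: 0.0476
top [219 221  20   7  86] [228.16 223.67]
scene [242 177  11  18 128] [247.28 185.12]
```

View pics/cmp2.png

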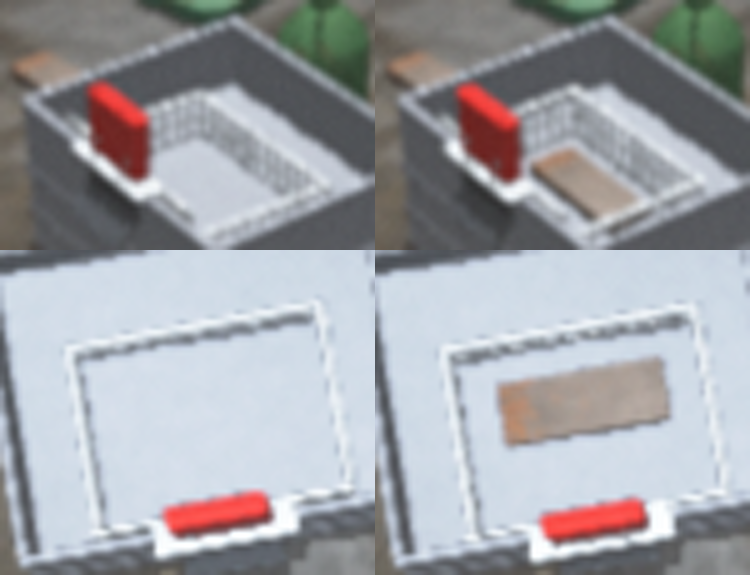

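View pics/top12f.png

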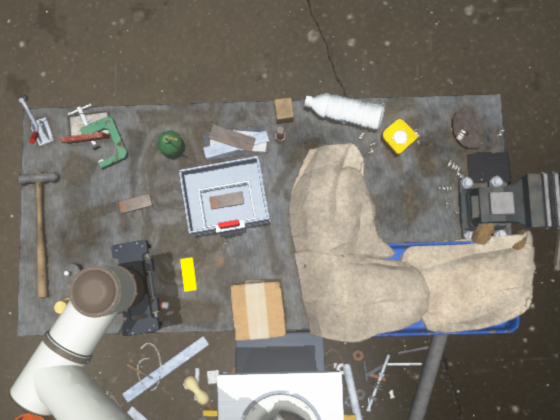

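View pics/scene12f.png

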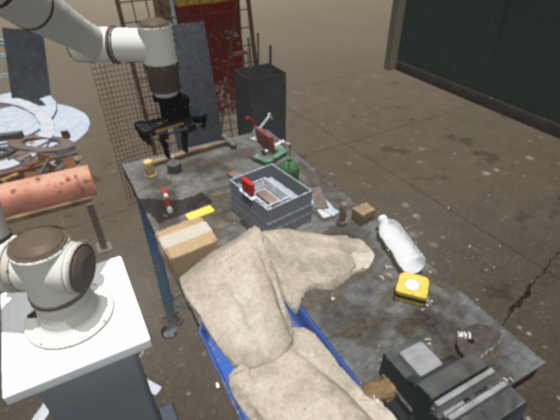

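The tab is back at its unloaded upright position and has stayed there since release. The third offcut (135,203), oil can, marker and tape measure haven't moved.

```bash
python3 -c "
from plant import env
print(env.finish_job()); print(env.get_state()['time'])"
```

```text
the job is handed in; nothing more can be done
None
the job is handed in; nothing more can be done
```

I hung the basket on the tub's near long wall close to its middle, pressed it home, put two offcuts in it and handed the job in at about 52 s. The third offcut was left where it lay.

**Seating:** The first press ended at a firm stop at the expected height, with 29 N and no further travel. The measured top of the grip was then at 0.156–0.158 m, where 0.156 means fully home.

**Lean under load:** After the offcuts were dropped in, the basket leaned about 5 mm at the top of the grip. I gripped it again, squared it to the wall and pressed with 22 N; it did not go down any further. In the last pictures, about 2 s after release, the grip was back at its upright, unloaded position.

**Offcuts:** The first one can't be seen, because the tub holds an opaque light surface at about 0.066 m, above where the offcut lies. I infer it is in the basket from where I dropped it and because the second offcut lies flat, just above that surface, at the height of a bar resting on it. Both were dropped about 4 cm, because the gripper's body would have hit the grip tab lower down.

**Bystanders:** The oil can, tape measure, paint marker and third offcut looked undisturbed in the last pictures.

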